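Load the tool sanitizer and start it

TASK

Slide the sanitizer's clear guard fully open, take the sanitized spatula out of the rack and lay it lengthwise in the tray on the cabinet's roof, and push the blade of every used spatula from the mat fully home into a rack slot, one to a slot, until its handle meets the rack. Then slide the guard fully shut, and only with it shut turn the timer about a quarter turn clockwise. Leave the other things on the worktop where they are.

Things in the scene. Friction and masses are not known exactly. Their poses are not given: they have to be found in the camera images.
- cab: Sanitizing cabinet: low stainless countertop cabinet, fixed, 630 mm wide, 250 deep, roof 90 high. From the robot: grey control box right, chamber with tool rack, closed parking bay left. Origin on the table, under the rack's front face, mid-chamber. x into the slots, away from the robot; y to its left; z up. Chamber: x -118 to 0, y -132 to +132 mm, walls 84 high, floor 27 high.
- rack (a point): Middle of the rack's upright front face, 50 mm above the cabinet's origin, same axes. At this height are four level slots, middles at y = +81, +27, -27, -81 mm; each 34 mm wide, 6 high (mouth flared), 115 deep along x: a blade enters until the handle meets the face (handle's middle then at x = -45 mm). In front, a rest rod along y at x = -82, top 11 mm lower than this point, bears the handles.
- tray (a point): Middle of the floor of the rimmed clean-tool tray on the cabinet's flat roof, left rear, behind the parking bay; floor 90 mm above the table, inside 110 mm (x) by 277 mm (y), rim 6 mm high. Same axes as the rack point. Clean tools lie in it lengthwise, along y.
- guard (a joint): Sliding guard of the cabinet: a clear plastic panel bent over the chamber's top and front (252 mm wide, top surface 91 mm above the table), running sideways on its tracks. Value in m: 0 fully shut over the chamber, grows as it slides along the cabinet's +y (to the left) over the parking bay, to 0.252 fully open. Stays where it is left; takes about 2 to 4 N to move.
- pull (a point): Middle of the guard's black pull, a fin standing on the guard's top: 60 mm along the cabinet's x, 14 mm thick along y, its top 17 mm above this point, the guard's top surface 17 mm below it.
- timer (a joint): Timer knob on top of the control box (50 mm high): value in rad, 0 off, grows as it is turned clockwise seen from above, stop at 2.0. Stays where left; turns easily (0.04 N m).
- timer_grip (a point): On the vertical axis of the timer knob, at the height to grip it. The knob is 44 mm across with a raised grip bar 42 mm long, 14 thick, its top 7 mm above this point; at 0 the bar lies along the cabinet's x. The cabinet's side wall, 34 mm higher than the box, stands 52 mm to the left of this axis.
- used1: Icing spatula, 90 g: white handle 90 mm long, 22 wide, 20 thick; flat steel blade 110 long, 26 wide, 2.5 thick in the handle's mid-plane; both faces alike. Origin at the middle of the handle; x along it towards the blade's tip, y across its width, z its thickness. A used one, washed, lying on the rubber mat on the worktop to the right, handle towards the robot (may be absent).
- used2: Icing spatula, 90 g: white handle 90 mm long, 22 wide, 20 thick; flat steel blade 110 long, 26 wide, 2.5 thick in the handle's mid-plane; both faces alike. Origin at the middle of the handle; x along it towards the blade's tip, y across its width, z its thickness. A used one, washed, lying on the rubber mat on the worktop to the right, handle towards the robot (may be absent).
- used3: Icing spatula, 90 g: white handle 90 mm long, 22 wide, 20 thick; flat steel blade 110 long, 26 wide, 2.5 thick in the handle's mid-plane; both faces alike. Origin at the middle of the handle; x along it towards the blade's tip, y across its width, z its thickness. A used one, washed, lying on the rubber mat on the worktop to the right, handle towards the robot (may be absent).
- used4: Icing spatula, 90 g: white handle 90 mm long, 22 wide, 20 thick; flat steel blade 110 long, 26 wide, 2.5 thick in the handle's mid-plane; both faces alike. Origin at the middle of the handle; x along it towards the blade's tip, y across its width, z its thickness. A used one, washed, lying on the rubber mat on the worktop to the right, handle towards the robot (may be absent).
- clean1: Icing spatula, 90 g: white handle 90 mm long, 22 wide, 20 thick; flat steel blade 110 long, 26 wide, 2.5 thick in the handle's mid-plane; both faces alike. Origin at the middle of the handle; x along it towards the blade's tip, y across its width, z its thickness. The sanitized one still in a rack slot at the start (only one of clean1 to clean4 is there, in the slot of its number).
- clean2: Icing spatula, 90 g: white handle 90 mm long, 22 wide, 20 thick; flat steel blade 110 long, 26 wide, 2.5 thick in the handle's mid-plane; both faces alike. Origin at the middle of the handle; x along it towards the blade's tip, y across its width, z its thickness. The sanitized one still in a rack slot at the start (only one of clean1 to clean4 is there, in the slot of its number).
- clean3: Icing spatula, 90 g: white handle 90 mm long, 22 wide, 20 thick; flat steel blade 110 long, 26 wide, 2.5 thick in the handle's mid-plane; both faces alike. Origin at the middle of the handle; x along it towards the blade's tip, y across its width, z its thickness. The sanitized one still in a rack slot at the start (only one of clean1 to clean4 is there, in the slot of its number).
- clean4: Icing spatula, 90 g: white handle 90 mm long, 22 wide, 20 thick; flat steel blade 110 long, 26 wide, 2.5 thick in the handle's mid-plane; both faces alike. Origin at the middle of the handle; x along it towards the blade's tip, y across its width, z its thickness. The sanitized one still in a rack slot at the start (only one of clean1 to clean4 is there, in the slot of its number).
- oil: Bystander, not to be disturbed: oil bottle, 68 mm across, 210 high. Origin at the middle of its underside.
- jar: Bystander, not to be disturbed: glass jar, 72 mm across, 100 high. Origin at the middle of its underside.
- bowl: Bystander, not to be disturbed: steel bowl, 150 mm across, 65 high. Origin at the middle of its underside.
- pastry_brush: Bystander, not to be disturbed: pastry brush, 190 mm long, lying. Origin at the middle of its underside.
- syrup: Bystander, not to be disturbed: white syrup bottle, 80 mm across, 190 high. Origin at the middle of its underside.
- measure: Bystander, not to be disturbed: aluminium mug, 84 mm across, 80 high. Origin at the middle of its underside.

How it is judged:
On the way, in this order (a step that is already met when the one before it is completed fails the run):
1. the guard is slid open (at least 0.22 of its 0.252 m) (value of joint guard above 0.22 m), for 0.2 s.
2. the sanitized spatula lies in the roof tray and every used spatula is home in a rack slot (x of used1 in the frame of rack between -0.052 and -0.039 m and y of used1 in the frame of rack between -0.105 and 0.105 m and z of used1 in the frame of rack between -0.008 and 0.008 m and angle between the x axis of each of used1, used2, used3, used4 and the x axis of rack, either way round below 0.2 rad and x of used2 in the frame of rack between -0.052 and -0.039 m and y of used2 in the frame of rack between -0.105 and 0.105 m and z of used2 in the frame of rack between -0.008 and 0.008 m and x of used3 in the frame of rack between -0.052 and -0.039 m and y of used3 in the frame of rack between -0.105 and 0.105 m and z of used3 in the frame of rack between -0.008 and 0.008 m and x of used4 in the frame of rack between -0.052 and -0.039 m and y of used4 in the frame of rack between -0.105 and 0.105 m and z of used4 in the frame of rack between -0.008 and 0.008 m and x of clean1 in the frame of tray between -0.05 and 0.05 m and y of clean1 in the frame of tray between -0.1 and 0.1 m and z of clean1 in the frame of tray between 0 and 0.018 m and angle between the x axis of each of clean1, clean2, clean3, clean4 and the y axis of tray, either way round below 0.35 rad and x of clean2 in the frame of tray between -0.05 and 0.05 m and y of clean2 in the frame of tray between -0.1 and 0.1 m and z of clean2 in the frame of tray between 0 and 0.018 m and x of clean3 in the frame of tray between -0.05 and 0.05 m and y of clean3 in the frame of tray between -0.1 and 0.1 m and z of clean3 in the frame of tray between 0 and 0.018 m and x of clean4 in the frame of tray between -0.05 and 0.05 m and y of clean4 in the frame of tray between -0.1 and 0.1 m and z of clean4 in the frame of tray between 0 and 0.018 m), for 0.2 s.
3. the guard is shut (value of joint guard below 0.008 m), for 0.2 s.
4. the timer is turned about a quarter turn with the guard shut (value of joint guard below 0.008 m and value of joint timer between 1.2 and 1.95 rad), for 0.2 s.
At the end, for the whole second after the job is handed in: Every used spatula is in a rack slot pushed in until the handle meets the rack (within 6 mm), the sanitized one lies flat and lengthwise (within 20 degrees) with its handle inside the roof tray, all at rest; the guard is shut to within 8 mm; the timer stands between 1.2 and 1.95 rad (all of step 2 and all of step 4 and linear speed of each of used1, used2, used3, used4, clean1, clean2, clean3, clean4 below 0.02 m/s); the robot touches nothing.
It fails at once if the timer is on (more than 0.3 rad) while the guard is more than 30 mm open (value of joint timer above 0.3 rad and value of joint guard above 0.03 m).
It fails at once if a bystander is pushed more than 30 mm (distance of any of oil, jar, bowl, pastry_brush, syrup, measure from where it was at the start of the episode above 0.03 m).
It fails at once if an upright bystander is tipped (angle between any of oil, jar, bowl, syrup, measure's own z axis and vertical above 0.5 rad).
Of used1, used2, used3, used4 only 2 to 4 are there at a start; the rules pass over those that are not, and their reading is None.
Of clean1, clean2, clean3, clean4 only 1 to 1 are there at a start; the rules pass over those that are not, and their reading is None.
At some moment in a run one of used1, used4 may be knocked a few centimetres aside while the robot is not near it.
Once in a run the grip may slacken for a moment while it holds something.
It also fails if it takes over 210 s, if anything falls off the work surface, if the arm or the gripper's body presses on something with over 40 N, if the wrist force passes 120 N, or if a joint passes its speed limit or range.

ROBOT

A 6-joint arm with a two-finger parallel gripper is mounted at the origin on the work surface. World frame = base frame: x ahead of the robot, y to its left, z up, the work surface at z = 0. Lengths are in m, angles in rad, forces in N, time in s.
With the tool pointing down it reaches from about 0.275 to 0.825 m from the base axis. Payload 4.9 kg.
Tool frame: the origin (TCP) lies midway between the tips of the shut fingers; the grasp point (between the pads) lies 19 mm behind it; z points along the fingers, y is the direction in which the jaws open and shut (so a half turn about z gives the same grasp; the last joint's range is limited). The gripper opens to 85 mm and grips with 20 to 120 N. Pads are 22 mm wide; open, the fingers measure 114 mm over their backs; the gripper's body (76 mm by 85 mm) begins 54 mm behind the grasp point. The pads swing forward as they close: fully open they stand 13 mm farther back than shut.
Start: joints at [-1.397, 0.326, -0.193, 1.052, 0, 1.437], TCP at [0.167, -0.524, 0.231] pointing down, gripper open.
Joint ranges: [-2.65, 2.65], [-0.97, 1.79], [-1.3, 1.35], [-1.93, 2.1], [-1.47, 1.37], [-3.14, 3.14]. Speed limits (rad/s): [2.57, 2.57, 3.14, 3.14, 3.14, 3.14].

INTERFACE

Orientations are given as a rotation vector (axis times angle).
In Python, from rig import * gives the robot as it stands.
- The arm moves only by the tool move_arm, never from a script. Its arguments are lists of equal length, an entry for each row: "slide": the shift along the tool's x, y, z in mm, a list of three; "rot": the turn, a rotation vector about the tool's x, y, z in rad, a list of three; "fingers": the finger opening in mm, from 0 to 85.4. In form: {"slide": [[tx, ty, tz], ...], "rot": [[wx, wy, wz], ...], "fingers": [fingers, ...]}. A call has 1 to 8 rows; each row shifts and turns the commanded pose from where the row before left it, along the tool's axes as they then stand; what a row does not reach is not made up. A row lasts 1/10 s, in which the tool goes at most 50 mm and 8.59 degrees, less where a joint would pass 70% of its speed; a pose out of reach is approached as far as the arm can. A call is refused whole if a number of a shift passes 50 or a number of a turn 0.15, either way. A call with a gripper value outside its range is refused whole. The fingers move at their own pace and stop on an object; "newtons" is the grip in N (left out, the last holds). Time passes only in rows, so rows that do not move let the fingers close. It gives the time, the measured TCP pose, the force and the opening at its end, in the units of the state.
- sense(): the state, without advancing time (a new reading comes with each control period).
- snapshot(name): name is "scene" or "top" or "wrist"; returns a dict with "color" (420x560x3 uint8, red, green, blue), "depth" (420x560 float32, m along the optical axis (not along the pixel's ray), 0 where there is no reading), "fx", "fy", "cx", "cy" (pixels), "cam_to_world" (4x4, takes a point from camera to world coordinates). Camera axes: x right, y down, z forward; pixel columns grow to the right and rows downward; lengths in m; the calibration is good to about 2 mm. A picture is of the moment at which its call begins.
- hand_in(): hands the job in, once; it reports no verdict.
Trained networks look in a picture, given as the dict that the camera call returned (one of the last four; its "shot" number tells which), for a name from the list of things; names that differ only in an ending like _2 or _b are one class to them, and where a whole thing is asked for, a point or a joint stands for the part that bears it (a point fixed in the world has none). Each returns a list of dicts, best first, with "score" (0 to 1); they miss things now and then, are a little off and sometimes report something else, mostly with a low value. They report only what shows in the picture. A call takes as long as a camera call.
- regions_of(picture, target): "region" (420x560 bool, what is visible of it) and "position" ([row, column] in pixels, amid what is visible of it).
The state is a dict: "clock": time; "q": joint angles; "joint_vel": joint speeds; "tau": joint torques, N m; "tool_pos": TCP position; "eef_rot": TCP orientation; "wrist_force": force on the tool from outside, world axes, zero at the start; "moment": the same for the moment, N m; "finger_gap": opening from 0.0 (shut) to 1.0 (fully open).
Only numpy, scipy, OpenCV 4.12 (cv2) and the standard library are available. Lean on these libraries where they do the work, as an engineer would, in place of code of your own. Each camera call takes 0.05 s, during which the arm holds its last target. There are 200 camera calls.

## Working session

There is one attempt and no reset: what is moved stays moved. The work goes in short steps, Python scripts to look and compute and a tool call to move; the robot and the scene stay as the last step left them, time stands still between calls to the robot, and variables do not carry over. Pictures are saved under pics/ and viewed, on a budget of 14 in all, crops included, one or two more only if the job needs it, and the job is handed in when it is done.

Besides the shell and the picture viewer there is one more tool, called after "Request:" as name(argument=value, ...) on one line, values as JSON. move_arm: Moves the arm, as the interface text tells. Its arguments: {"type":"object","properties":{"slide":{"type":"array"},"rot":{"type":"array"},"fingers":{"type":"array"},"newtons":{"type":"number"}},"required":["slide","rot","fingers"]}

```bash
ls; mkdir -p pics; cat > h.py <<'E'
from rig import *
import numpy as np, cv2
from scipy.spatial.transform import Rotation as R
def save(p,n): cv2.imwrite('pics/'+n, p['color'][:,:,::-1])
def cloud(p):
    d=p['depth']; v,u=np.indices(d.shape)
    P=np.stack([(u-p['cx'])/p['fx']*d,(v-p['cy'])/p['fy']*d,d],-1)
    T=np.array(p['cam_to_world']); W=P@T[:3,:3].T+T[:3,3]; W[d==0]=np.nan
    return W
E
python3 - <<'E'
from h import *
s=sense(); print(s)
for n in ['scene','top']:
    p=snapshot(n); save(p,n+'0.png'); W=cloud(p); print(n,np.round(p['cam_to_world'],3).tolist(),p['fx'])
    for t in ['used1','clean1','cab','pull','timer','guard','oil','jar','bowl','pastry_brush','syrup','measure']:
        for r in regions_of(p,t):
            if r['score']<.3: continue
            w=W[r['region']]; m=np.nanmedian(w,0); print(t,round(r['score'],2),r['position'],r['region'].sum(),np.round(m,3),np.round(np.nanpercentile(w,2,0),3),np.round(np.nanpercentile(w,98,0),3))
E
```

```text
pics
{'clock': 0.0, 'q': array([-1.39719985e+00,  3.26929404e-01, -1.93620055e-01,  1.05200346e+00,
       -1.74072417e-06,  1.43662870e+00]), 'joint_vel': array([ 1.80343795e-03,  2.32326617e-03, -2.87981895e-04,  1.12921597e-03,
        1.35918005e-03, -3.70367780e-05]), 'tau': array([ 9.86735649e-04, -4.43399298e+01,  2.62436414e+01,  1.54661830e-02,
        1.00468289e-04, -3.68377755e-06]), 'tool_pos': array([ 0.16653313, -0.52355012,  0.230496  ]), 'eef_rot': array([-3.10273456e+00, -4.81259868e-01,  5.70954261e-05]), 'wrist_force': array([ 0.71730021, -0.55617013, -0.21736023]), 'moment': array([ 0.00635845, -0.06009528, -0.01960111]), 'finger_gap': 0.9955953728518743}
scene [[0.531, 0.547, -0.648, 1.277], [0.847, -0.325, 0.42, -0.576], [0.02, -0.772, -0.636, 0.829], [0.0, 0.0, 0.0, 1.0]] 428.2081565018165
used1 0.95 [236.9, 144.3] 498 [ 0.366 -0.388  0.011] [ 0.298 -0.455  0.004] [ 0.433 -0.316  0.021]
used1 0.61 [255.8, 213.0] 509 [ 0.521 -0.252  0.01 ] [ 0.433 -0.299  0.001] [ 0.595 -0.196  0.02 ]
used1 0.58 [242.9, 248.2] 431 [ 0.512 -0.148  0.011] [ 0.42  -0.18   0.006] [
[... 1694 characters left out ...]
58] [ 0.668 -0.013  0.097]
guard 0.93 [211.0, 193.0] 4009 [0.538 0.143 0.091] [0.455 0.025 0.056] [0.624 0.261 0.123]
oil 0.82 [138.1, 347.5] 803 [ 0.742 -0.282  0.137] [ 0.721 -0.322 -0.001] [ 0.787 -0.258  0.212]
oil 0.69 [213.7, 191.7] 4063 [0.538 0.144 0.091] [0.453 0.023 0.055] [0.623 0.263 0.123]
bowl 0.95 [189.4, 402.9] 2096 [ 0.618 -0.467  0.025] [ 0.546 -0.52   0.001] [ 0.679 -0.394  0.066]
pastry_brush 0.78 [295.6, 406.7] 733 [ 0.309 -0.479  0.018] [ 0.246 -0.54   0.003] [ 0.354 -0.387  0.024]
syrup 0.85 [233.5, 453.3] 1098 [ 0.484 -0.566  0.127] [ 0.45  -0.605  0.014] [ 0.521 -0.546  0.191]
measure 0.89 [293.6, 148.5] 944 [0.303 0.281 0.027] [0.266 0.229 0.001] [0.342 0.328 0.083]
```

```bash
python3 - <<'E'
import cv2
a=cv2.imread('pics/top0.png');b=cv2.resize(a[90:350,80:480],(800,520),interpolation=cv2.INTER_CUBIC);cv2.imwrite('pics/top0c.png',b)
E
```

```text
(no output)
```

View pics/top0c.png

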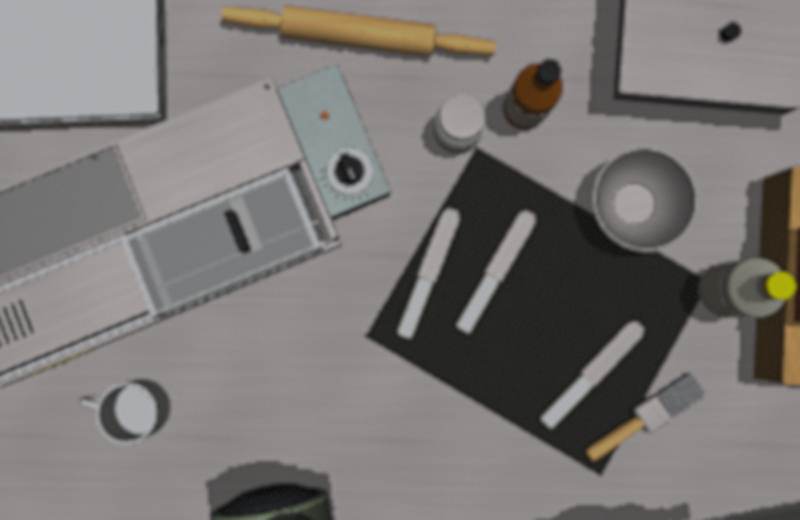

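View pics/scene0.png

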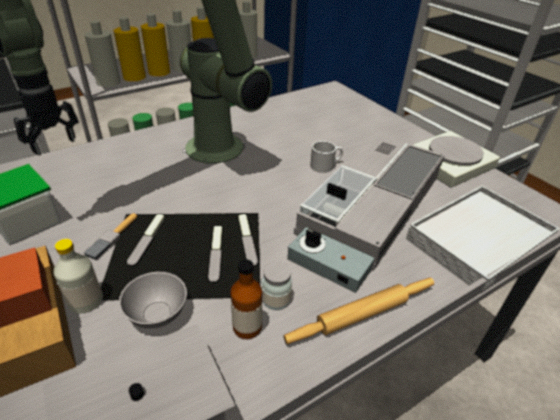

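Top crop: three used spatulas on the mat (crop ≈(430,270), (495,270), (590,375)), bright handles toward the robot, round-ended blades away. The cabinet is yawed about +20°, with the black pull at crop (238,230) and the knob at (348,172). The clean spatula isn't visible yet. Next I'll fit the cabinet yaw and the pull.

```bash
cat >> h.py <<'E'
def rect(pts):
    (c,s,a)=cv2.minAreaRect((pts[:,:2]*1000).astype(np.float32)); 
    if s[0]<s[1]: a-=90; s=s[::-1]   # a: direction of long side
    return np.round(c,1),np.round(s,1),round((a+90)%180-90,2)
E
python3 - <<'E'
from h import *
p=snapshot('top'); W=cloud(p).reshape(-1,3); g=p['color'].reshape(-1,3).astype(float)
Z=W[:,2]; x,y=W[:,0],W[:,1]
box=(x>.3)&(x<.85)&(y>-.12)&(y<.60)
sel=box&(Z>.086)&(Z<.098)
h=np.zeros(p['depth'].size,np.uint8);h[sel]=1;h=h.reshape(420,560)
n,l,st,_=cv2.connectedComponentsWithStats(h)
for i in range(1,n):
    if st[i,4]>300: print('roof',st[i],rect(W[(l==i).ravel()]))
for nm,a,b in [('box',.045,.056),('knob',.058,.08)]:
    s=box&(Z>a)&(Z<b)&(x>.58)&(y<0.03); print(nm,s.sum(),rect(W[s]),np.median(W[s],0))
dark=g.sum(1)<120
s=box&dark&(Z>.1)&(Z<.14)&(y<.3)&(y>0); print('pull',s.sum(),rect(W[s]),np.median(W[s],0),W[s].min(0),W[s].max(0))
s=box&dark&(x>.6)&(y<.0); print('knobdark',s.sum(),rect(W[s]),np.median(W[s],0))
E
```

```text
roof [   37   129   204   120 12156] (array([554. , 278.4]), array([540.5, 249.3]), -66.72)
box 1634 (array([719.9, -33.1]), array([275.8, 138.6]), -7.06) [ 0.69400239 -0.01046091  0.05002713]
knob 163 (array([665.7,  -4.6]), array([122. ,  94.3]), 28.77) [ 0.64628457 -0.02786025  0.06225463]
pull 51 (array([551.7, 114.7]), array([52. ,  7.8]), 24.32) [0.55302833 0.11404387 0.12513221] [0.52871624 0.10238626 0.11989575] [0.57494344 0.12825204 0.12938562]
knobdark 69 (array([643.5, -30.7]), array([33.2, 28.6]), 9.09) [ 0.64894863 -0.02625574  0.06562574]
```

Request:
move_arm(slide=[[0, 0, 0], [37.9, -27.1, 3], [37.9, -27.1, 3], [37.9, -27.1, 3], [37.9, -27.1, 3], [37.9, -27.1, 3], [37.9, -27.1, 3], [37.9, -27.1, 3]], rot=[[0, 0, -0.0988], [0, 0, 0], [0, 0, 0], [0, 0, 0], [0, 0, 0], [0, 0, 0], [0, 0, 0], [0, 0, 0]], fingers=[50, 50, 50, 50, 50, 50, 50, 50], newtons=20)

```text
clock: 2.15
tool_pos: [0.336, -0.2435, 0.2104]
eef_rot: [3.076, 0.633, 0.001]
wrist_force: [1.8, 0.3, 0.4]
finger_gap: 0.584
```

Request:
move_arm(slide=[[37.9, -27.1, 3], [37.9, -27.1, 3], [37.9, -27.1, 3], [37.9, -27.1, 3], [37.9, -27.1, 3], [37.9, -27.1, 3], [37.9, -27.1, 3], [37.9, -27.1, 3]], rot=[[0, 0, 0], [0, 0, 0], [0, 0, 0], [0, 0, 0], [0, 0, 0], [0, 0, 0], [0, 0, 0], [0, 0, 0]], fingers=[50, 50, 50, 50, 50, 50, 50, 50])

```text
clock: 2.95
tool_pos: [0.5289, 0.076, 0.1863]
eef_rot: [3.076, 0.635, 0.001]
wrist_force: [0.6, 0.6, 1.2]
finger_gap: 0.58
```

```bash
cat >> h.py <<'E'
TH=np.deg2rad(23.28); UX=np.array([np.cos(TH),np.sin(TH),0]); UY=np.array([-np.sin(TH),np.cos(TH),0]); UZ=np.array([0,0,1.])
B=np.stack([UX,UY,UZ])
O=np.array([551.7,114.7,0])+64*UX+17*UY   # cab origin, world mm
def tocab(w): return (np.asarray(w)*1000-O)@B.T
def toworld(c): return (np.asarray(c,float)@B+O)/1000
def tcp():
    s=sense(); r=R.from_rotvec(s['eef_rot']); C=B@r.as_matrix()
    return tocab(s['tool_pos']),C
def st():
    s=sense();c,C=tcp()
    print('t',s['clock'],'tcp cab',np.round(c,1),'xaxis yaw',round(np.degrees(np.arctan2(C[1,0],C[0,0])),2),'zdir',np.round(C[:,2],3),'F',np.round(B@s['wrist_force'],1),'gap',round(s['finger_gap']*85.4,1))
def delta(target,label=''):
    "tool-axis slide (mm) from measured pose to a cab-frame target (mm)"
    c,C=tcp(); print(label,np.round((np.asarray(target)-c)@C,1))
E
python3 - <<'E'
from h import *
st(); delta([-64,-17,98])
E
```

```text
t 2.95 tcp cab [-100.2  -43.6  186.3] xaxis yaw 0.04 zdir [ 0. -0. -1.] F [0.8 0.3 1.2] gap 49.5
 [ 36.2 -26.6  88.3]
```

Request:
move_arm(slide=[[36.5, -27, 0], [0, 0, 35], [0, 0, 35], [0, 0, 17.5], [0, 0, 0], [0, 0, 0], [0, 0, 0], [0, 0, 0]], rot=[[0, 0, 0], [0, 0, 0], [0, 0, 0], [0, 0, 0], [0, 0, 0], [0, 0, 0], [0, 0, 0], [0, 0, 0]], fingers=[50, 50, 50, 50, 10, 10, 10, 10])

```text
clock: 3.75
tool_pos: [0.5514, 0.1135, 0.0998]
eef_rot: [-3.076, -0.634, -0.002]
wrist_force: [-0.6, 2.1, -0.7]
finger_gap: 0.162
```

```bash
python3 - <<'E'
from h import *
st(); delta([-64,-17,98])
E
```

```text
t 3.75 tcp cab [-64.8 -18.   99.8] xaxis yaw 0.02 zdir [ 0.002  0.    -1.   ] F [ 0.3  2.2 -0.7] gap 13.8
 [ 0.8 -1.   1.8]
```

Request:
move_arm(slide=[[0, -20, 0], [0, -32, 0], [0, -35, 0], [0, -35, 0], [0, -35, 0], [0, -35, 0], [0, -32, 0], [0, -20, 0]], rot=[[0, 0, 0], [0, 0, 0], [0, 0, 0], [0, 0, 0], [0, 0, 0], [0, 0, 0], [0, 0, 0], [0, 0, 0]], fingers=[10, 10, 10, 10, 10, 10, 10, 10])

```text
clock: 4.55
tool_pos: [0.4654, 0.3125, 0.0999]
eef_rot: [-3.044, -0.695, 0.006]
wrist_force: [-0.5, -2.4, 1.9]
finger_gap: 0.16
```

Request:
move_arm(slide=[[0, -6, 0], [0, -4, 0], [0, 0, 0], [0, 0, 0], [0, 0, 0], [0, 0, -40], [0, 0, -50], [-40, 0, -20]], rot=[[0, 0, 0], [0, 0, 0], [0, 0, 0], [0, 0, 0], [0, 0, 0], [0, 0, 0], [0, 0, 0], [0, 0, 0]], fingers=[10, 10, 50, 50, 50, 50, 50, 50])

```text
clock: 5.35
tool_pos: [0.4345, 0.2998, 0.2142]
eef_rot: [-3.033, -0.704, -0.009]
wrist_force: [0.3, -0.5, 0.5]
finger_gap: 0.583
```

```bash
python3 - <<'E'
from h import *
st()
p=snapshot('top'); save(p,'top1.png'); W=cloud(p)
for t in ['clean1','pull','timer','rack','guard']:
    for r in regions_of(p,t):
        if r['score']<.3: continue
        w=tocab(W[r['region']]); print(t,round(r['score'],2),r['position'],r['region'].sum(),np.round(np.nanmedian(w,0)),np.round(np.nanpercentile(w,2,0)),np.round(np.nanpercentile(w,98,0)))
C=tocab(W)
np.save('C1.npy',C)
a=cv2.imread('pics/top1.png');cv2.imwrite('pics/top1c.png',cv2.resize(a[130:280,40:300],(800,462),interpolation=cv2.INTER_CUBIC))
# chamber height map, 10mm grid
for X in range(-140,40,10):
    row=[]
    for Y in range(150,-160,-10):
        m=(abs(C[...,0]-X)<5)&(abs(C[...,1]-Y)<5); row.append('%3d'%np.nanmedian(C[m][:,2]) if m.sum() else ' --')
    print(X,' '.join(row))
E
```

```text
t 5.35 tcp cab [-98.5 199.4 214.2] xaxis yaw 2.84 zdir [ 0.01   0.027 -1.   ] F [ 0.1 -0.6  0.5] gap 49.7
clean1 0.69 [200.6, 202.1] 255 [-49. -25.  58.] [-88. -35.  25.] [ -9. -10.  65.]
pull 0.89 [235.5, 132.9] 2485 [-73. 180.  91.] [-122.  108.   49.] [ -5. 343. 123.]
timer 0.59 [174.0, 251.9] 175 [ -34. -187.   67.] [ -53. -207.   56.] [ -15. -170.   97.]
timer 0.5 [233.3, 134.9] 2616 [-77. 181.  91.] [-122.  108.   34.] [ -5. 344. 125.]
rack 0.69 [192.5, 166.9] 17023 [11. 63. 88.] [-122. -219.   24.] [121. 360.  96.]
guard 0.87 [234.5, 136.3] 2554 [-76. 182.  91.] [-122.  108.   37.] [ -5. 341. 123.]
guard 0.45 [194.5, 170.4] 17492 [10. 63. 88.] [-122. -221.   19.] [122. 363.  97.]
-140 562 652  -2   0   0   0   0   2   0   0   0   0   1  -2   0   0   1   0   0   0   1   0   0   1   1   1   0   0   0   0   0
-130 561 650   0  -1   0   1   1   0   0   0   0   0   0   0   0   0   1   1  -1   0   0   0   0   1   0   0   0   0   0   0   2
-120 557 656  93  59  56  26  26  24  27  25  25  25  24  24  27  27  25  24  24  26  27  24  26  26  26  25  25  25  27   2   0
-110 558 659 627 
[... 1199 characters left out ...]
6  27  26  58  58  28  28  27  28  26  26  27  27  26  79  50  50
-10  90  91  92  89  84  78  32  30  30  28  30  30  31  29  30  30  80  62  61  29  28  56  32  28  31  30  29  27  79  52  49
0  90  89  89  87  88  83  82  84  83  83  83  83  84  83  83  84  85  86  84  84  82  81  84  84  83  84  58  47  84  51  50
10  93  94  94  93  91  91  90  89  91  90  90  89  90  89  90  90  91  90  89  91  89  89  90  89  90  88  90  91  89  52  50
20  91  91  90  89  90  91  90  90  89  89  90  89  89  89  89  89  89  90  90  90  88  88  88  90  89  88  89  88  89  50  49
30  91  91  90  89  91  92  90  90  90  91  89  88  89  89  89  90  91  89  89  89  87  89  91  89  91  89  90  89  89  50  50
```

View pics/top1c.png

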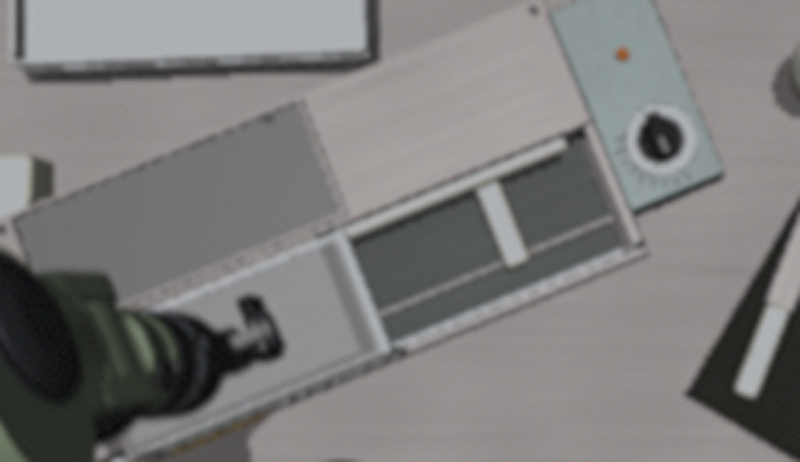

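```bash
python3 - <<'E'
from h import *
print(np.round(sense()['q'],3)); C=np.load('C1.npy'); x,y,z=C[...,0],C[...,1],C[...,2]
m=(z>52)&(z<70)&(x<-15)&(x>-100)&(y>-60)&(y<0); print('handle',m.sum(),C[m].mean(0),rect(C[m]/1000),C[m].min(0),C[m].max(0))
m=(z>32)&(z<42)&(x<-68)&(x>-95)&(y>-110)&(y<80)&((y>-5)|(y<-45)); print('rod',m.sum(),np.median(C[m],0),np.polyfit(y[m],x[m],1))
m=(z>76)&(z<88)&(x<-15)&(x>-110)&(y<-100)&(y>-150);print('rwall',np.median(C[m],0),np.polyfit(x[m],y[m],1),np.percentile(y[m],[3,97]))
m=(z>105)&(z<130)&(x<0)&(x>-110)&(y>150)&(y<300);print('pull?',m.sum(),np.percentile(C[m],[5,50,95],axis=0) if m.sum() else '')
m=(z>86)&(z<96)&(x<-20)&(x>-105)&(y<160)&(y>50);print('guard R edge',np.percentile(y[m],[1,2,5]))
m=(z>45)&(z<56)&(x>-130)&(x<130)&(y<-140)&(y>-260);print('box',np.percentile(C[m],[1,50,99],axis=0))
m=(z>86)&(z<96)&(x>5)&(y<100)&(y>-145);print('roof',np.percentile(C[m],[1,99],axis=0))
E
```

```text
[ 0.45   0.289 -0.306  0.977  0.026  3.135]
handle 197 [-51.74347963 -24.59670039  58.3782053 ] (array([-52.4, -24.2]), array([73.4, 21.9]), 0.04) [-89.05526292 -35.18359237  52.46195221] [-15.67896823 -13.32522554  65.23469719]
rod 117 [-80.46999642   7.52519531  37.39125284] [-8.43745281e-05 -8.06430215e+01]
rwall [ -63.05422079 -134.07900394   83.38928191] [-3.03703647e-04 -1.34073877e+02] [-137.79366464 -130.27798675]
pull? 59 [[-57.66613853 195.01148353 110.48200397]
 [-42.48844156 201.09306654 123.50893564]
 [-32.09283908 207.57672144 127.64011373]]
guard R edge [106.32091619 106.637965   108.56769499]
box [[ -81.63434461 -232.58350357   45.29877009]
 [  30.78956705 -185.8364641    49.95570971]
 [ 118.80606935 -140.74774809   55.72326222]]
roof [[   6.00240965 -135.27913797   86.15311347]
 [ 125.48237033   97.46694762   95.06359199]]
```

The wrist hit its joint-6 limit, so the guard has only opened about 218 mm. The clean spatula is in slot 3. I'll flip the tool half a turn and regrip.

Request:
move_arm(slide=[[0, 0, 0], [0, 0, 0], [0, 0, 0], [0, 0, 0], [0, 0, 0], [0, 0, 0], [0, 0, 0], [0, 0, 0]], rot=[[0, 0, -0.15], [0, 0, -0.15], [0, 0, -0.15], [0, 0, -0.15], [0, 0, -0.15], [0, 0, -0.15], [0, 0, -0.15], [0, 0, -0.15]], fingers=[50, 50, 50, 50, 50, 50, 50, 50])

```text
clock: 6.45
tool_pos: [0.4284, 0.2972, 0.2077]
eef_rot: [-2.101, -2.302, -0.011]
wrist_force: [-0.4, 0.2, 0.4]
finger_gap: 0.584
```

Request:
move_arm(slide=[[0, 0, 0], [0, 0, 0], [0, 0, 0], [0, 0, 0], [0, 0, 0], [0, 0, 0], [0, 0, 0], [0, 0, 0]], rot=[[0, 0, -0.15], [0, 0, -0.15], [0, 0, -0.15], [0, 0, -0.15], [0, 0, -0.15], [0, 0, -0.15], [0, 0, -0.15], [0, 0, -0.15]], fingers=[50, 50, 50, 50, 50, 50, 50, 50])

```text
clock: 7.25
tool_pos: [0.4284, 0.2972, 0.2078]
eef_rot: [-0.435, -3.095, -0.031]
wrist_force: [-0.7, -0.7, 0.2]
finger_gap: 0.581
```

Request:
move_arm(slide=[[0, 0, 0], [0, 0, 0], [0, 0, 0], [0, 0, 0], [0, 0, 0], [0, 0, 0]], rot=[[0, 0, -0.15], [0, 0, -0.15], [0, 0, -0.15], [0, 0, -0.15], [0, 0, -0.14], [0, 0, 0]], fingers=[50, 50, 50, 50, 50, 50])

```text
clock: 7.85
tool_pos: [0.4284, 0.2972, 0.2079]
eef_rot: [0.706, -3.053, -0.039]
wrist_force: [0.1, -0.3, -0.5]
finger_gap: 0.584
```

```bash
cat >> h.py <<'E'
O=O+1.5*UX+2*UY
def rotto(yawdeg,label=''):
    "tool rotvec from the measured pose to straight down at a cab yaw of tool x"
    c,C=tcp(); T=R.from_euler('z',yawdeg,degrees=True)*R.from_euler('x',180,degrees=True)
    print(label,'rot',np.round((R.from_matrix(C).inv()*T).as_rotvec(),3))
E
python3 - <<'E'
from h import *
st(); rotto(180); delta([-65.5,199,98]); print(np.round(sense()['q'],3))
E
```

```text
t 7.85 tcp cab [-106.7  197.4  207.9] xaxis yaw -177.24 zdir [-0.004  0.026 -1.   ] F [-0.1 -0.3 -0.5] gap 49.9
 rot [ 0.026 -0.003  0.048]
 [-41.5  -3.2 109.8]
[ 0.45   0.291 -0.306  0.977  0.026 -0.005]
```

Request:
move_arm(slide=[[0, 0, 0], [-41, 1.5, 0], [0, 0, 45], [0, 0, 45], [0, 0, 19], [0, 0, 0], [0, 0, 0], [0, 0, 0]], rot=[[0.026, -0.003, 0.048], [0, 0, 0], [0, 0, 0], [0, 0, 0], [0, 0, 0], [0, 0, 0], [0, 0, 0], [0, 0, 0]], fingers=[50, 50, 50, 50, 50, 10, 10, 10])

```text
clock: 8.65
tool_pos: [0.4663, 0.3155, 0.1013]
eef_rot: [-0.633, 3.074, 0.002]
wrist_force: [0.5, 2.0, -6.0]
finger_gap: 0.155
```

```bash
python3 - <<'E'
from h import *
st(); rotto(180)
E
```

```text
t 8.65 tcp cab [-64.6 199.2 101.3] xaxis yaw 179.98 zdir [ 0.004  0.    -1.   ] F [ 1.3  1.7 -6. ] gap 13.2
 rot [ 0.     0.004 -0.   ]
```

Request:
move_arm(slide=[[0, 15, 0], [0, 15, 0], [0, 7, 0], [0, 0, 0], [0, 0, 0], [0, 0, 0], [0, 0, -45], [0, -45, -20]], rot=[[0, 0, 0], [0, 0, 0], [0, 0, 0], [0, 0, 0], [0, 0, 0], [0, 0, 0], [0, 0, 0], [0, 0, 0]], fingers=[10, 10, 10, 10, 50, 50, 50, 50])

```text
clock: 9.45
tool_pos: [0.4687, 0.3125, 0.1694]
eef_rot: [-0.644, 3.067, 0.007]
wrist_force: [2.4, -0.4, 0.4]
finger_gap: 0.587
```

Request:
move_arm(slide=[[0, -45, 0], [0, -45, 0], [0, -45, 0], [0, -45, 0], [0, 0, 0]], rot=[[0, 0, 0], [0, 0, 0], [0, 0, 0], [0, 0, 0], [0, 0, 0]], fingers=[50, 50, 50, 50, 50])

```text
clock: 9.95
tool_pos: [0.543, 0.139, 0.1672]
eef_rot: [-0.624, 3.072, -0.001]
wrist_force: [0.2, 1.4, 0.4]
finger_gap: 0.583
```

```bash
python3 - <<'E'
from h import *
st(); rotto(180); delta([-45,-27,44])
p=snapshot('top'); save(p,'top2.png'); C=tocab(cloud(p)); x,y,z=C[...,0],C[...,1],C[...,2]
m=(z>105)&(z<130)&(x<0)&(x>-110)&(y>180)&(y<300);print('pull',m.sum(),np.percentile(C[m],[5,50,95],axis=0))
m=(z>86)&(z<96)&(x<-20)&(x>-105)&(y<180)&(y>80);print('guard R edge',np.percentile(y[m],[1,2,5]))
g=p['color'].astype(float).mean(-1)
for X in range(-10,130,10): print(X,' '.join('%3d'%np.median(g[(abs(x-X)<4)&(abs(y-Y)<4)&(z>70)&(z<110)]) if ((abs(x-X)<4)&(abs(y-Y)<4)&(z>70)&(z<110)).any() else ' --' for Y in range(430,90,-10)))
W=cloud(p)
for r in regions_of(p,'used1'):
    if r['score']<.3: continue
    w=tocab(W[r['region']]); print(round(r['score'],2),r['position'],r['region'].sum(),np.nanmedian(w,0).round(1),rect(w[~np.isnan(w[:,0])]/1000))
E
```

```text
t 9.95 tcp cab [-63.9   6.8 167.2] xaxis yaw 179.67 zdir [ 0.006 -0.002 -1.   ] F [0.7 1.2 0.4] gap 49.8
 rot [-0.002  0.006 -0.006]
 [-18.3 -33.4 123.4]Traceback (most recent call last):
  File "<stdin>", line 4, in <module>
    return _quantile_unchecked(
        a, q, axis, out, overwrite_input, method, keepdims, weights)
    return _ureduce(a,
                    func=_quantile_ureduce_func,
    ...<5 lines>...
                    overwrite_input=overwrite_input,
                    method=method)
    r = func(a, **kwargs)
    result = _quantile(arr,
                       quantiles=q,
    ...<2 lines>...
                       out=out,
                       weights=wgt)
    slices_having_nans = np.isnan(arr[-1, ...])
                                  ~~~^^^^^^^^^
IndexError: index -1 is out of bounds for axis 0 with size 0
```

```bash
python3 - <<'E'
from h import *
p=snapshot('top'); save(p,'top2.png'); W=cloud(p);C=tocab(W); x,y,z=C[...,0],C[...,1],C[...,2]
m=(z>86)&(z<96)&(x<-20)&(x>-105)&(y<180)&(y>80);print('guard R edge',m.sum(),np.percentile(y[m],[1,2,5]) if m.any() else '')
g=p['color'].astype(float).mean(-1)
for X in range(-10,130,10): print(X,' '.join('%3d'%np.median(g[(abs(x-X)<4)&(abs(y-Y)<4)&(z>70)&(z<110)]) if ((abs(x-X)<4)&(abs(y-Y)<4)&(z>70)&(z<110)).any() else ' --' for Y in range(430,90,-10)))
for r in regions_of(p,'used1'):
    if r['score']<.3: continue
    w=tocab(W[r['region']]); w=w[~np.isnan(w[:,0])]; print(round(r['score'],2),r['position'],r['region'].sum(),np.nanmedian(w,0).round(1),rect(w/1000))
p=snapshot('scene'); save(p,'scene2.png'); C=tocab(cloud(p)); x,y,z=C[...,0],C[...,1],C[...,2]
m=(z>105)&(z<130)&(x<0)&(x>-110)&(y>180)&(y<300);print('pull',m.sum(),np.percentile(C[m],[5,50,95],axis=0) if m.any() else '')
E
```

```text
guard R edge 0 
-10  --  --  -- 154 152 170 173 165 171 173 164 163 169 170 168 166 143  --  --  --  --  --  --  --  --  --  --  --  --  --  --  --  --  --
0  --  --  -- 142 139 136 138 137 139 131 137 139 140 134 138 140 128  --  --  --  --  --  --  --  --  --  --  --  --  --  --  --  --  --
10  --  --  -- 144 154 136 126 125 126 128 130 131 132 129 131 133 123  --  --  --  --  --  --  --  --  --  --  --  --  --  --  --  --  --
20  --  --  -- 143 154 120 116 116 117 117 117 118 118 118 118 119 118  --  --  --  --  --  --  --  --  --  --  --  --  --  --  --  --  --
30  --  --  -- 148 154 135 117 116 117 117 117 118 118 118 119 119 118  --  --  --  --  --  --  --  --  --  --  --  --  --  --  --  --  --
40  --  --  -- 156 154 132 116 117 117 117 118 117 118 118 118 119 119 115  --  --  --  --  --  --  --  --  --  --  --  --  --  --  --  --
50  --  --  -- 156 154 122 117 116 117 117 117 117 118 118 118 119 119 116  --  --  --  --  --  --  --  --  --  --  --  --  --  --  --  --
60  --  --  -- 155 153 120 116 116 117 117 117 117 117 118 118 118 119 117  --  --  --  --  --  --  --  --  -- 
[... 611 characters left out ...]
2 116 116 116 116 116 117 117 117 117 118 118 118 118 118 116  --  --  --  --  --  --  --  --  --  --  --  --  --
120 149 117  -- 160 146 146 127 121 117 117 122 123 120 124 125 128 127 125 127 120 128  --  --  --  --  --  --  --  --  --  --  --  --  --
0.91 [221.1, 293.9] 513 [-207.9 -246.5   13.5] (array([-211.6, -243.3]), array([200.9,  26.4]), -43.62)
0.87 [275.5, 376.3] 538 [-437.7 -409.1   13.2] (array([-439.6, -404.8]), array([193.8,  25.8]), -68.48)
0.8 [220.5, 331.3] 525 [-244.  -340.6   13.1] (array([-249. , -336.1]), array([199.7,  26.5]), -52.28)
pull 131 [[-85.07938613 213.42975792 106.01294649]
 [-56.83589303 217.80215444 116.12279634]
 [-30.97015762 225.51969929 124.02314209]]
```

Request:
move_arm(slide=[[0, 0, 0], [-18.5, -34, 0], [0, 0, 45], [0, 0, 45], [0, 0, 33], [0, 0, 0], [0, 0, 0]], rot=[[-0.002, 0.006, -0.006], [0, 0, 0], [0, 0, 0], [0, 0, 0], [0, 0, 0], [0, 0, 0], [0, 0, 0]], fingers=[50, 50, 50, 50, 50, 50, 50])

```text
clock: 10.85
tool_pos: [0.5695, 0.1194, 0.0426]
eef_rot: [0.645, -3.069, -0.002]
wrist_force: [0.0, -0.3, 0.1]
finger_gap: 0.585
```

```bash
python3 - <<'E'
from h import *
st(); rotto(180); delta([-45,-27,44])
p=snapshot('wrist'); save(p,'w3.png')
C=np.load('C1.npy')-[1.5,2,0]; x,y,z=C[...,0],C[...,1],C[...,2]
g=cv2.imread('pics/top1.png').astype(float).mean(-1)
for X in (30,60,90): print([(Y,round(float(np.median(g[(abs(x-X)<6)&(abs(y-Y)<2)&(z>80)])))) for Y in range(80,130,4)])
E
```

```text
t 10.85 tcp cab [-47.3 -21.7  42.6] xaxis yaw -179.54 zdir [-0.005  0.002 -1.   ] F [-0.1 -0.3  0.1] gap 50.0
 rot [ 0.002 -0.005  0.008]
 [-2.2 -5.3 -1.4]
[(80, 159), (84, 158), (88, 159), (92, 157), (96, 140), (100, 134), (104, 125), (108, 119), (112, 119), (116, 119), (120, 120), (124, 119), (128, 119)]
[(80, 157), (84, 157), (88, 158), (92, 154), (96, 139), (100, 134), (104, 124), (108, 118), (112, 118), (116, 119), (120, 119), (124, 118), (128, 118)]
[(80, 158), (84, 158), (88, 157), (92, 158), (96, 137), (100, 131), (104, 120), (108, 118), (112, 118), (116, 118), (120, 118), (124, 118), (128, 118)]
```

View pics/w3.png

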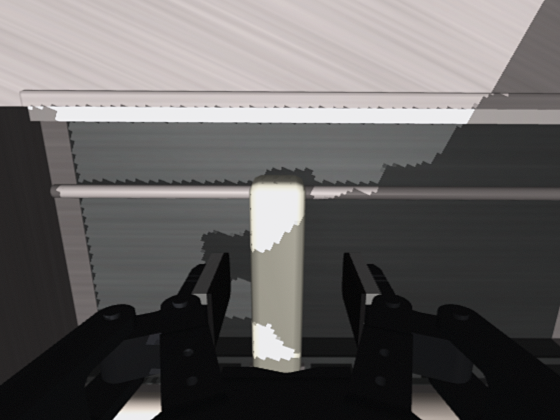

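Request:
move_arm(slide=[[-2, -4, 0], [0, 0, 0], [0, 0, 0], [0, 0, 0], [0, 0, 0]], rot=[[0, 0, 0.006], [0, 0, 0], [0, 0, 0], [0, 0, 0], [0, 0, 0]], fingers=[50, 10, 10, 10, 10], newtons=50)

```text
clock: 11.4
tool_pos: [0.5746, 0.1156, 0.044]
eef_rot: [0.634, -3.076, -0.001]
wrist_force: [0.1, 0.4, 4.6]
finger_gap: 0.241
```

Request:
move_arm(slide=[[15, 0, 0], [20, 0, 0], [20, 0, 0], [20, 0, 0], [20, 0, 0], [20, 0, 0], [15, 0, 0], [0, 0, 0]], rot=[[0, 0, 0], [0, 0, 0], [0, 0, 0], [0, 0, 0], [0, 0, 0], [0, 0, 0], [0, 0, 0], [0, 0, 0]], fingers=[10, 10, 10, 10, 10, 10, 10, 10])

```text
clock: 12.2
tool_pos: [0.4517, 0.0636, 0.043]
eef_rot: [0.632, -3.071, -0.002]
wrist_force: [0.2, 0.4, -1.0]
finger_gap: 0.24
```

```bash
python3 - <<'E'
from h import *
st(); rotto(180); p=snapshot('top'); C=tocab(cloud(p));x,y,z=C[...,0],C[...,1],C[...,2]
m=(z>86)&(z<96)&(x<-20)&(x>-105)&(y<180)&(y>80);print('guard R edge',m.sum(),np.percentile(y[m],[1,2,5]) if m.any() else '')
m=(z>105)&(z<130)&(x<-20)&(x>-110)&(y>180)&(y<300);print('pull',m.sum(),np.percentile(C[m],[5,50,95],axis=0) if m.any() else '')
m=(z>45)&(z<56)&(x<-10)&(x>-110)&(y>-60)&(y<10);print('blade',m.sum(),np.percentile(C[m],[5,50,95],axis=0) if m.any() else '')
E
```

```text
t 12.2 tcp cab [-177.6  -26.4   43. ] xaxis yaw 179.96 zdir [-0.006  0.002 -1.   ] F [ 0.3  0.3 -1. ] gap 20.5
 rot [ 0.002 -0.006 -0.001]
guard R edge 591 [126.09007994 126.53056162 128.48488784]
pull 157 [[-90.01142102 214.47660497 109.40640314]
 [-62.94477813 218.69907765 123.90748639]
 [-35.99723392 227.16849743 127.30632066]]
blade 184 [[-90.45893233 -38.05777065  45.44698888]
 [-60.29041481 -26.35979803  48.19637253]
 [-29.47666076 -14.71110194  52.55854112]]
```

Request:
move_arm(slide=[[0, 0, -40], [0, 0, -40], [0, 0, -40], [0, 0, 0], [0, 0, 0], [0, 0, 0], [0, 0, 0], [0, 0, 0]], rot=[[0, 0, 0], [0, 0, 0], [0, 0, 0], [0, 0, -0.1428], [0, 0, -0.1428], [0, 0, -0.1428], [0, 0, -0.1428], [0, 0, -0.1428]], fingers=[10, 10, 10, 10, 10, 10, 10, 10])

```text
clock: 13.05
tool_pos: [0.4558, 0.0644, 0.1634]
eef_rot: [1.677, -2.654, -0.002]
wrist_force: [-0.7, -0.4, -0.6]
finger_gap: 0.24
```

Request:
move_arm(slide=[[0, 0, 0], [0, 0, 0], [0, 0, 0], [0, 0, 0], [0, 0, 0], [0, 0, 0]], rot=[[0, 0, -0.1428], [0, 0, -0.1428], [0, 0, -0.1428], [0, 0, -0.1428], [0, 0, -0.1428], [0, 0, -0.1428]], fingers=[10, 10, 10, 10, 10, 10])

```text
clock: 13.65
tool_pos: [0.4558, 0.0644, 0.1634]
eef_rot: [2.629, -1.718, -0.003]
wrist_force: [-0.1, 0.3, -0.3]
finger_gap: 0.24
```

Request:
move_arm(slide=[[-30, -34, 0], [-30, -34, 0], [-30, -34, 0], [-30, -34, 0], [-30, -34, 0], [-30, -34, 0], [-30, -34, 0], [0, 0, 0]], rot=[[0, 0, 0], [0, 0, 0], [0, 0, 0], [0, 0, 0], [0, 0, 0], [0, 0, 0], [0, 0, 0], [0, 0, 0]], fingers=[10, 10, 10, 10, 10, 10, 10, 10])

```text
clock: 14.45
tool_pos: [0.5921, 0.357, 0.1611]
eef_rot: [-2.627, 1.72, 0.005]
wrist_force: [0.3, 0.4, -1.4]
finger_gap: 0.24
```

```bash
python3 - <<'E'
from h import *
st(); rotto(270); delta([65,187,95])
p=snapshot('wrist'); save(p,'w4.png')
E
```

```text
t 14.45 tcp cab [ 67.4 187.6 161.1] xaxis yaw -89.7 zdir [-0.001  0.003 -1.   ] F [ 0.4  0.2 -1.4] gap 20.5
 rot [0.001 0.003 0.005]
 [ 0.8  2.3 66.1]
```

View pics/w4.png

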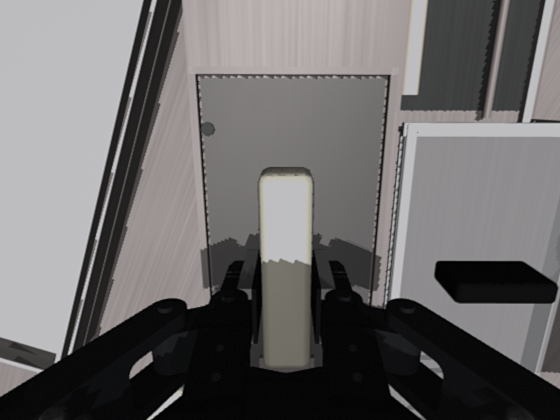

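Request:
move_arm(slide=[[0, 2.3, 30], [0, 0, 25], [0, 0, 10], [0, 0, 2], [0, 0, 0]], rot=[[0, 0, 0.005], [0, 0, 0], [0, 0, 0], [0, 0, 0], [0, 0, 0]], fingers=[10, 10, 10, 10, 10])

```text
clock: 15.0
tool_pos: [0.5878, 0.3498, 0.0958]
eef_rot: [2.618, -1.733, -0.005]
wrist_force: [-0.3, -0.2, -0.5]
finger_gap: 0.245
```

```bash
python3 - <<'E'
from h import *
st()
E
```

```text
t 15.0 tcp cab [ 60.6 182.7  95.8] xaxis yaw -90.3 zdir [-0.003  0.002 -1.   ] F [-0.3 -0.  -0.5] gap 20.9
```

Request:
move_arm(slide=[[0, 0, 2.5], [0, 0, 0], [0, 0, 0], [0, 0, 0], [0, 0, -40], [0, 0, -45], [0, 0, -30], [0, 0, 0]], rot=[[0, 0, 0], [0, 0, 0], [0, 0, 0], [0, 0, 0], [0, 0, 0], [0, 0, 0], [0, 0, 0], [0, 0, 0]], fingers=[10, 45, 45, 45, 45, 45, 45, 45])

```text
clock: 15.8
tool_pos: [0.5909, 0.3516, 0.2139]
eef_rot: [-2.615, 1.73, -0.003]
wrist_force: [1.0, 0.2, 0.0]
finger_gap: 0.528
```

```bash
python3 - <<'E'
from h import *
st(); p=snapshot('wrist'); save(p,'w5.png'); C=tocab(cloud(p));x,y,z=C[...,0],C[...,1],C[...,2]
m=(z>104)&(z<116)&(x>10)&(x<120)&(y>100)&(y<260); print('clean handle',m.sum(),rect(C[m]/1000),np.percentile(z[m],[5,50,95]))
E
```

```text
t 15.8 tcp cab [ 64.1 183.1 213.9] xaxis yaw -90.26 zdir [ 0.006  0.002 -1.   ] F [ 1.  -0.2  0. ] gap 45.1
clean handle 3366 (array([ 63. , 180.9]), array([88.8, 22. ]), 89.85) [107.66901673 110.27915432 111.45975728]
```

Clean spatula is in the tray: handle at cab (63,181), lengthwise, with its top at 110 mm. Next, the used ones.

```bash
cat >> h.py <<'E'
def plan(target,yaw,n,label=''):
    "n rows (slide in tool axes, rot z) from the measured pose to a cab target at a cab yaw; straight line"
    c,C=tcp(); y0=np.degrees(np.arctan2(C[1,0],C[0,0])); dy=(yaw-y0+180)%360-180
    step=(np.asarray(target,float)-c)/n; out=[]
    for i in range(n):
        M=(R.from_euler('z',y0+dy*i/n,degrees=True)*R.from_euler('x',180,degrees=True)).as_matrix()
        out.append(np.round(step@M,1).tolist())
    print(label,'rotz/row',round(-np.radians(dy)/n,4)); 
    for k in range(0,n,8): print(out[k:k+8])
E
python3 - <<'E'
from h import *
st(); plan([-251,-205,150],136.4,16)
E
```

```text
t 15.85 tcp cab [ 62.7 183.  210.9] xaxis yaw -90.26 zdir [ 0.002  0.002 -1.   ] F [-0.  -0.8 -1.2] gap 44.7
 rotz/row 0.1455
[[24.3, 19.5, 3.8], [26.9, 15.8, 3.8], [28.9, 11.7, 3.8], [30.3, 7.4, 3.8], [31.1, 2.9, 3.8], [31.1, -1.6, 3.8], [30.6, -6.1, 3.8], [29.4, -10.5, 3.8]]
[[27.5, -14.6, 3.8], [25.1, -18.5, 3.8], [22.2, -21.9, 3.8], [18.8, -24.9, 3.8], [15.0, -27.4, 3.8], [10.9, -29.2, 3.8], [6.5, -30.5, 3.8], [2.0, -31.1, 3.8]]
```

Request:
move_arm(slide=[[24.3, 19.5, 0], [26.9, 15.8, 0], [28.9, 11.7, 0], [30.3, 7.4, 0], [31.1, 2.9, 0], [31.1, -1.6, 0], [30.6, -6.1, 0], [29.4, -10.5, 0]], rot=[[0, 0, 0.1455], [0, 0, 0.1455], [0, 0, 0.1455], [0, 0, 0.1455], [0, 0, 0.1455], [0, 0, 0.1455], [0, 0, 0.1455], [0, 0, 0.1455]], fingers=[50, 50, 50, 50, 50, 50, 50, 50])

```text
clock: 16.65
tool_pos: [0.5189, 0.1088, 0.2066]
eef_rot: [1.225, -2.886, -0.004]
wrist_force: [0.3, 0.0, 0.5]
finger_gap: 0.585
```

Request:
move_arm(slide=[[27.5, -14.6, 5], [25.1, -18.5, 10], [22.2, -21.9, 10], [18.8, -24.9, 10], [15, -27.4, 10], [10.9, -29.2, 10], [6.5, -30.5, 10], [2, -31.1, 8]], rot=[[0, 0, 0.1455], [0, 0, 0.1455], [0, 0, 0.1455], [0, 0, 0.1455], [0, 0, 0.1455], [0, 0, 0.1455], [0, 0, 0.1455], [0, 0, 0.1455]], fingers=[50, 50, 50, 50, 50, 50, 50, 50])

```text
clock: 17.45
tool_pos: [0.4508, -0.1307, 0.1336]
eef_rot: [-0.564, -3.084, 0.0]
wrist_force: [-0.0, -1.0, -0.8]
finger_gap: 0.583
```

```bash
cat >> h.py <<'E'
def spat(name=None, near=None):
    "wrist view: spatula handles (white, raised) near TCP -> centre (cab mm), blade yaw"
    p=snapshot('wrist'); name and save(p,name)
    W=cloud(p); C=tocab(W); c,T=tcp()
    for r in regions_of(p,'used1'):
        if r['score']<.3: continue
        w=C[r['region']]; w=w[~np.isnan(w[:,0])]; col=p['color'][r['region']]
        z=w[:,2]; ok=z<60; w=w[ok]
        h=w[w[:,2]>np.percentile(w[:,2],95)-5]
        print(round(r['score'],2),r['position'],len(w),'all',rect(w/1000),'top',rect(h/1000),'ztop',np.percentile(h[:,2],50).round(1),'z blade',np.percentile(z,[2,10]).round(1))
E
python3 - <<'E'
from h import *
st(); spat('w6.png')
E
```

```text
t 17.45 tcp cab [-255.2 -204.6  133.6] xaxis yaw 136.01 zdir [-0.006  0.004 -1.   ] F [-0.4 -0.9 -0.8] gap 49.8
0.84 [234.3, 188.3] 2465 all (array([-280.2, -293.6]), array([93.7, 27.1]), -53.78) top (array([-280.1, -289.5]), array([87.2, 22. ]), -53.59) ztop 20.3 z blade [ 7.  15.7]
0.75 [258.1, 287.8] 6397 all (array([-207.3, -244.3]), array([207.2,  28.6]), -44.55) top (array([-249.7, -203.3]), array([88.7, 21.7]), -44.41) ztop 20.2 z blade [10.2 11.2]
```

View pics/w6.png

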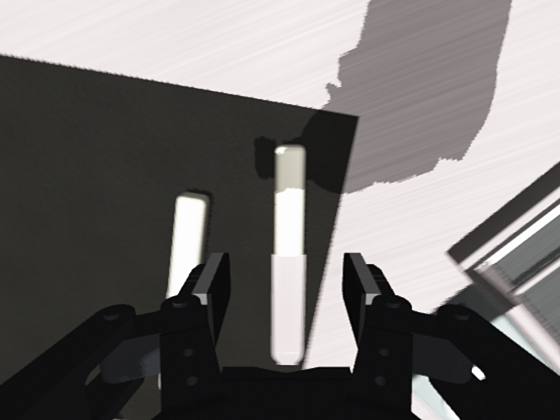

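```bash
python3 - <<'E'
from h import *
st(); rotto(135.6); plan([-249.7,-203.3,4],135.6,4)
E
```

```text
t 17.55 tcp cab [-256.3 -205.7  133.2] xaxis yaw 136.0 zdir [-0.007  0.004 -1.   ] F [ 0.4  1.2 -0.2] gap 49.8
 rot [-0.002 -0.008  0.007]
 rotz/row 0.0017
[[-0.8, 1.6, 32.3], [-0.8, 1.6, 32.3], [-0.8, 1.6, 32.3], [-0.8, 1.6, 32.3]]
```

Request:
move_arm(slide=[[-3.1, 6.3, 0], [0, 0, 45], [0, 0, 45], [0, 0, 34], [0, 0, 0]], rot=[[-0.002, -0.008, 0.007], [0, 0, 0], [0, 0, 0], [0, 0, 0], [0, 0, 0]], fingers=[50, 50, 50, 50, 50])

```text
clock: 18.05
tool_pos: [0.4548, -0.1223, 0.0077]
eef_rot: [-0.561, -3.087, -0.004]
wrist_force: [-0.1, -0.5, 0.2]
finger_gap: 0.586
```

```bash
python3 - <<'E'
from h import *
st(); rotto(135.6); delta([-249.7,-203.3,4])
E
```

```text
t 18.05 tcp cab [-248.1 -198.4    7.7] xaxis yaw 136.11 zdir [-0.002  0.004 -1.   ] F [-0.3 -0.4  0.2] gap 50.1
 rot [ 0.002 -0.004  0.009]
 [-2.3 -4.6  3.7]
```

Request:
move_arm(slide=[[-2.3, -4.6, 3.5], [0, 0, 0], [0, 0, 0], [0, 0, 0], [0, 0, 0], [0, 0, -30], [0, 0, -40], [0, 0, -40]], rot=[[0.002, -0.004, 0.009], [0, 0, 0], [0, 0, 0], [0, 0, 0], [0, 0, 0], [0, 0, 0], [0, 0, 0], [0, 0, 0]], fingers=[50, 50, 10, 10, 10, 10, 10, 10])

```text
clock: 18.85
tool_pos: [0.4574, -0.1299, 0.1195]
eef_rot: [0.579, 3.08, -0.004]
wrist_force: [1.0, -0.1, -0.3]
finger_gap: 0.243
```

```bash
python3 - <<'E'
from h import *
st(); rotto(135.6); plan([-180,-81,120],180,8)
p=snapshot('wrist'); save(p,'w7.png'); C=tocab(cloud(p));c,T=tcp()
for r in regions_of(p,'used1')[:2]:
    w=C[r['region']]; w=w[~np.isnan(w[:,0])]; print(r['score'],np.percentile(w,[2,50,98],axis=0).round(1), rect(w/1000))
    L=(w-c)@T; print('tool frame',np.percentile(L,[2,50,98],axis=0).round(1))
E
```

```text
t 18.85 tcp cab [-248.8 -206.4  119.5] xaxis yaw 135.42 zdir [ 0.005 -0.006 -1.   ] F [ 0.9 -0.5 -0.3] gap 20.7
 rot [-0.001  0.008 -0.003]
 rotz/row -0.0972
[[4.9, 17.2, -0.1], [3.2, 17.6, -0.1], [1.5, 17.8, -0.1], [-0.3, 17.9, -0.1], [-2.0, 17.8, -0.1], [-3.7, 17.5, -0.1], [-5.4, 17.0, -0.1], [-7.0, 16.4, -0.1]]
0.82 [[-309.3 -401.     7.9]
 [-280.2 -286.1   20.1]
 [-189.1 -251.8   21.6]] (array([-246.3, -334.2]), array([199.4,  25.6]), -52.08)
tool frame [[-174.3  -96.6  104.5]
 [ -27.6  -78.7  106.3]
 [  12.5  -65.3  118.4]]
0.8 [[-286.4 -246.   120.8]
 [-254.2 -199.8  130.2]
 [-207.3 -168.   131.6]] (array([-213. , -239.7]), array([198.6,  45.4]), -45.89)
tool frame [[-49.2  -9.7  -6.5]
 [ 12.8   0.8  -4.7]
 [ 53.8  11.5   5.6]]
```

```bash
python3 - <<'E'
from h import *
for i in range(4):
    st(); p=snapshot('wrist'); C=tocab(cloud(p)); c,T=tcp(); L=(C-c)@T
    m=(abs(L[...,1])<9)&(L[...,0]>-20)&(L[...,0]<60)&(abs(L[...,2])<40); print(np.percentile(C[m][:,2],[5,50,95]).round(1), np.percentile(L[m][:,0],[2,98]).round(1))
E
```

```text
t 18.95 tcp cab [-245.7 -209.7  123.5] xaxis yaw 135.44 zdir [ 0.012 -0.014 -1.   ] F [ 0.4  0.3 -0.1] gap 20.6
[132.  134.1 135.2] [-18.4  48.5]
t 19.0 tcp cab [-246.7 -208.7  121.1] xaxis yaw 135.44 zdir [ 0.01  -0.012 -1.   ] F [ 0.4  0.6 -1.7] gap 20.4
[129.8 131.9 132.9] [-18.3  48.4]
t 19.05 tcp cab [-247.7 -207.5  119.3] xaxis yaw 135.44 zdir [ 0.007 -0.009 -1.   ] F [ 0.1  1.  -2. ] gap 20.4
[128.2 130.1 131.2] [-18.3  48.8]
t 19.1 tcp cab [-248.5 -206.7  118.1] xaxis yaw 135.43 zdir [ 0.005 -0.007 -1.   ] F [-0.3  0.4 -1.5] gap 20.9
[127.1 128.9 130. ] [-18.2  49.3]
```

```bash
python3 - <<'E'
from h import *
rotto(135.43);plan([-172,-81,115],180,6)
E
```

```text
rot [-0.001  0.007  0.   ]
 rotz/row -0.1296
[[5.5, 23.9, 0.4], [2.4, 24.4, 0.4], [-0.8, 24.5, 0.4], [-4.0, 24.2, 0.4], [-7.1, 23.5, 0.4], [-10.0, 22.3, 0.4]]
```

Request:
move_arm(slide=[[5.5, 23.9, 0], [2.4, 24.4, 0], [-0.8, 24.5, 0], [-4, 24.2, 0], [-7.1, 23.5, 0], [-10, 22.3, 0], [0, 0, 0], [0, 0, 0]], rot=[[0, 0, -0.1296], [0, 0, -0.1296], [0, 0, -0.1296], [0, 0, -0.1296], [0, 0, -0.1296], [0, 0, -0.1296], [0, 0, 0], [0, 0, 0]], fingers=[10, 10, 10, 10, 10, 10, 10, 10])

```text
clock: 19.95
tool_pos: [0.4781, 0.0157, 0.1161]
eef_rot: [-0.632, 3.074, -0.008]
wrist_force: [0.1, -0.6, -0.9]
finger_gap: 0.241
```

Request:
move_arm(slide=[[0, 0, 30], [0, 0, 35], [0, 0, 0], [0, 0, 0], [0, 0, 0], [0, 0, 0]], rot=[[0, 0, 0], [0, 0, 0], [0, 0, 0], [0, 0, 0], [0, 0, 0], [0, 0, 0]], fingers=[10, 10, 10, 10, 10, 10])

```text
clock: 20.55
tool_pos: [0.4809, 0.0147, 0.0538]
eef_rot: [-0.631, 3.069, -0.01]
wrist_force: [0.2, -0.6, -1.5]
finger_gap: 0.239
```

```bash
cat >> h.py <<'E'
def held(n=1):
    for i in range(n):
        p=snapshot('wrist'); C=tocab(cloud(p)); c,T=tcp(); L=(C-c)@T
        m=(abs(L[...,1])<9)&(L[...,0]>-20)&(L[...,0]<60)&(abs(L[...,2])<40)
        print('held ztop',np.percentile(C[m][:,2],[5,50,95]).round(1),'rear end tool x',np.percentile(L[m][:,0],98).round(1)); 
        m=(abs(L[...,1])<25)&(L[...,0]>0)&(L[...,0]<60)&(abs(L[...,2]+11)<8); print(' rect',rect(C[m]/1000))
    return p
def topblade(y0):
    "top view: blade of the held tool ahead of the gripper"
    p=snapshot('top'); C=tocab(cloud(p)); x,y,z=C[...,0],C[...,1],C[...,2]
    m=(z>43)&(z<57)&(x<-8)&(x>-125)&(abs(y-y0)<25); w=C[m]
    print('top blade n',m.sum(),'x',np.percentile(w[:,0],[2,98]).round(1),'fit y(x), z(x)',np.polyfit(w[:,0],w[:,1],1).round(3),np.polyfit(w[:,0],w[:,2],1).round(3))
E
python3 - <<'E'
from h import *
st(); held(2); topblade(-81); st(); rotto(180); delta([-172,-81,49.3])
E
```

```text
t 20.55 tcp cab [-170.   -82.9   53.8] xaxis yaw 179.95 zdir [ 0.007 -0.008 -1.   ] F [-0.1 -0.7 -1.5] gap 20.4
held ztop [62.9 64.7 65.8] rear end tool x 49.5
 rect (array([-192.7,  -88.4]), array([52.1, 45.4]), 18.02)
held ztop [62.9 64.6 65.7] rear end tool x 49.4
 rect (array([-192.8,  -88.3]), array([52.1, 45.4]), 18.05)
top blade n 163 x [-88.2 -24.8] fit y(x), z(x) [ 5.2000e-02 -8.0668e+01] [-4.0000e-03  5.3808e+01]
t 20.7 tcp cab [-170.4  -82.4   53.4] xaxis yaw 179.98 zdir [ 0.006 -0.008 -1.   ] F [-0.7 -0.2 -0.5] gap 20.3
 rot [-0.008  0.006 -0.   ]
 [1.6 1.4 4. ]
```

Request:
move_arm(slide=[[0, 1.4, 4.5], [0, 0, 0], [0, 0, 0], [0, 0, 0]], rot=[[-0.008, 0.006, 0], [0, 0, 0], [0, 0, 0], [0, 0, 0]], fingers=[10, 10, 10, 10])

```text
clock: 21.1
tool_pos: [0.4791, 0.0165, 0.0478]
eef_rot: [0.633, -3.075, -0.002]
wrist_force: [-0.6, 0.0, -1.2]
finger_gap: 0.239
```

```bash
cat >> h.py <<'E'
def edges(y0):
    p=snapshot('top'); save(p,'tmp.png'); C=tocab(cloud(p)); x,y,z=C[...,0],C[...,1],C[...,2]
    for X in range(-120,0,12):
        m=(z>42)&(z<60)&(abs(x-X)<6)&(abs(y-y0)<30)
        if m.sum()>3: print(X,'y',np.percentile(y[m],[3,97]).round(1),'mid',np.percentile(y[m],[3,97]).mean().round(1),'z',np.median(z[m]).round(1))
    return p
E
python3 - <<'E'
from h import *
st(); held(1); edges(-81); edges(-81); st()
E
```

```text
t 21.1 tcp cab [-171.   -80.5   47.8] xaxis yaw 179.99 zdir [-0.001  0.001 -1.   ] F [-0.6  0.3 -1.2] gap 20.4
held ztop [57.2 58.8 59.9] rear end tool x 49.5
 rect (array([-196. ,  -80.6]), array([49.9, 47.7]), 0.12)
-84 y [-92.2 -79.1] mid -85.7 z 48.4
-72 y [-93.3 -71.3] mid -82.3 z 47.6
-60 y [-92.9 -68. ] mid -80.4 z 48.2
-48 y [-92.5 -68.4] mid -80.5 z 47.4
-36 y [-92.9 -69.5] mid -81.2 z 47.2
-24 y [-88.1 -72. ] mid -80.1 z 47.5
-84 y [-95.5 -79.1] mid -87.3 z 48.2
-72 y [-93.3 -69.9] mid -81.6 z 47.6
-60 y [-92.5 -68.3] mid -80.4 z 47.8
-48 y [-92.2 -68.7] mid -80.4 z 48.2
-36 y [-93.4 -69. ] mid -81.2 z 48.0
-24 y [-90.3 -72. ] mid -81.2 z 47.2
t 21.25 tcp cab [-171.   -80.6   47.9] xaxis yaw 179.99 zdir [-0.001  0.001 -1.   ] F [ 0.1 -0.9 -0.5] gap 20.5
```

Request:
move_arm(slide=[[-10, 0, -0.7], [-12, 0, 0], [-12, 0, 0], [-12, 0, 0], [0, 0, 0]], rot=[[0, 0, 0], [0, 0, 0], [0, 0, 0], [0, 0, 0], [0, 0, 0]], fingers=[10, 10, 10, 10, 10])

```text
clock: 21.75
tool_pos: [0.524, 0.0353, 0.0488]
eef_rot: [-0.635, 3.076, 0.001]
wrist_force: [0.6, 0.2, -0.3]
finger_gap: 0.237
```

```bash
python3 - <<'E'
from h import *
st(); held(1); rotto(180)
E
```

```text
t 21.75 tcp cab [-122.3  -81.    48.8] xaxis yaw -179.95 zdir [ 0.001  0.    -1.   ] F [ 0.7 -0.1 -0.3] gap 20.3
held ztop [57.9 59.7 60.7] rear end tool x 48.3
 rect (array([-147.9,  -81.2]), array([48.6, 47.7]), 0.04)
 rot [ 0.001 -0.     0.001]
```

Request:
move_arm(slide=[[-14, 0, 0], [-14, 0, 0], [-14, 0, 0], [-14, 0, 0], [-12, 0, 0], [-8, 0, 0], [-3, 0, 0], [0, 0, 0]], rot=[[0, 0, 0], [0, 0, 0], [0, 0, 0], [0, 0, 0], [0, 0, 0], [0, 0, 0], [0, 0, 0], [0, 0, 0]], fingers=[10, 10, 10, 10, 10, 10, 10, 10])

```text
clock: 22.6
tool_pos: [0.5941, 0.0659, 0.0484]
eef_rot: [0.634, -3.076, -0.002]
wrist_force: [1.2, 1.0, 1.1]
finger_gap: 0.243
```

```bash
python3 - <<'E'
from h import *
st(); held(1)
E
```

```text
t 22.6 tcp cab [-45.8 -80.6  48.4] xaxis yaw 180.0 zdir [-0.001  0.001 -1.   ] F [1.5 0.4 1.1] gap 20.7
held ztop [28.  59.1 60.3] rear end tool x 57.9
 rect (array([-70.8, -80.5]), array([49.6, 47.8]), -0.18)
```

Request:
move_arm(slide=[[-2, 0, 0], [-2, 0, 0], [-2, 0, 0], [-1, 0, 0], [0, 0, 0]], rot=[[0, 0, 0], [0, 0, 0], [0, 0, 0], [0, 0, 0], [0, 0, 0]], fingers=[10, 10, 10, 10, 10])

```text
clock: 23.15
tool_pos: [0.6003, 0.0685, 0.0484]
eef_rot: [0.633, -3.075, -0.001]
wrist_force: [-1.5, -1.2, 1.2]
finger_gap: 0.237
```

```bash
python3 - <<'E'
from h import *
st(); p=snapshot('wrist'); C=tocab(cloud(p)); x,y,z=C[...,0],C[...,1],C[...,2]
m=(z>52)&(z<66)&(x<-30)&(x>-110)&(abs(y+81)<9); print('rear end x',np.percentile(x[m],[1,2,5]).round(1),'ztop',np.median(z[m]))
E
```

```text
t 23.15 tcp cab [-39.1 -80.6  48.4] xaxis yaw 179.99 zdir [-0.002  0.001 -1.   ] F [-1.9 -0.5  1.2] gap 20.3
rear end x [-88.6 -88.1 -86.8] ztop 59.264661353651405
```

Request:
move_arm(slide=[[-1.5, 0, 0], [-1.5, 0, 0], [-1, 0, 0], [0, 0, 0]], rot=[[0, 0, 0], [0, 0, 0], [0, 0, 0], [0, 0, 0]], fingers=[10, 10, 10, 10])

```text
clock: 23.6
tool_pos: [0.6005, 0.0686, 0.0483]
eef_rot: [0.631, -3.069, 0.002]
wrist_force: [-11.1, -5.8, 9.9]
finger_gap: 0.241
```

```bash
cat >> h.py <<'E'
def rear(y0,n=2):
    for i in range(n):
        p=snapshot('wrist'); C=tocab(cloud(p)); x,y,z=C[...,0],C[...,1],C[...,2]
        m=(z>52)&(z<66)&(x<-30)&(x>-125)&(abs(y-y0)<9); print('rear end x',np.percentile(x[m],[1,2,5]).round(1),'ztop',np.median(z[m]).round(1),'n',m.sum())
    return p
E
python3 - <<'E'
from h import *
st(); rear(-81)
E
```

```text
t 23.6 tcp cab [-38.9 -80.6  48.3] xaxis yaw 179.95 zdir [-0.009  0.001 -1.   ] F [-12.5  -0.9   9.9] gap 20.6
rear end x [-88.4 -87.9 -86.6] ztop 59.2 n 6067
rear end x [-88.4 -87.9 -86.7] ztop 59.2 n 6055
```

Request:
move_arm(slide=[[2, 0, 0], [0, 0, 0], [0, 0, 0], [0, 0, 0], [0, 0, -40], [0, 0, -40], [0, 0, -30], [0, 0, 0]], rot=[[0, 0, 0], [0, 0, 0], [0, 0, 0], [0, 0, 0], [0, 0, 0], [0, 0, 0], [0, 0, 0], [0, 0, 0]], fingers=[10, 45, 45, 45, 45, 45, 45, 45])

```text
clock: 24.5
tool_pos: [0.6061, 0.0695, 0.1635]
eef_rot: [-0.632, 3.069, -0.001]
wrist_force: [0.8, -0.0, 0.6]
finger_gap: 0.527
```

```bash
python3 - <<'E'
from h import *
st(); p=rear(-81,1); st(); rotto(180); plan([-280,-290,135],127.7,8)
E
```

```text
t 24.5 tcp cab [-33.4 -82.  163.5] xaxis yaw -180.0 zdir [ 0.007 -0.002 -1.   ] F [ 0.7 -0.4  0.6] gap 45.0
rear end x [-88.4 -87.8 -86.1] ztop 59.3 n 2019
t 24.55 tcp cab [-34.8 -81.4 160.9] xaxis yaw -180.0 zdir [ 0.004 -0.001 -1.   ] F [-0.1 -0.1 -0.6] gap 45.3
 rot [-0.001  0.004  0.   ]
 rotz/row 0.1141
[[30.7, -26.1, 3.2], [27.5, -29.4, 3.2], [24.0, -32.3, 3.2], [20.1, -34.8, 3.2], [16.0, -36.9, 3.2], [11.7, -38.5, 3.2], [7.3, -39.6, 3.2], [2.7, -40.1, 3.2]]
```

Spatula A is home in slot 4 (the rear end stayed at x≈-88 after release). On to B.

Request:
move_arm(slide=[[30.7, -26.1, 0], [27.5, -29.4, 0], [24, -32.3, 3], [20.1, -34.8, 4], [16, -36.9, 4], [11.7, -38.5, 4], [7.3, -39.6, 4], [2.7, -40.1, 4]], rot=[[0, 0, 0.1141], [0, 0, 0.1141], [0, 0, 0.1141], [0, 0, 0.1141], [0, 0, 0.1141], [0, 0, 0.1141], [0, 0, 0.1141], [0, 0, 0.1141]], fingers=[50, 50, 50, 50, 50, 50, 50, 50])

```text
clock: 25.35
tool_pos: [0.4579, -0.2199, 0.1339]
eef_rot: [-0.793, -3.036, -0.002]
wrist_force: [0.8, -1.1, 0.8]
finger_gap: 0.583
```

Request:
move_arm(slide=[[0, 0, 0], [0, 0, 0], [0, 0, 0], [0, 0, 0]], rot=[[0, 0, 0], [0, 0, 0], [0, 0, 0], [0, 0, 0]], fingers=[50, 50, 50, 50])

```text
clock: 25.75
tool_pos: [0.4598, -0.2179, 0.1351]
eef_rot: [-0.783, -3.04, -0.001]
wrist_force: [0.5, 0.2, -0.3]
finger_gap: 0.584
```

```bash
python3 - <<'E'
from h import *
st(); spat('w8.png'); st(); 
E
```

```text
t 25.75 tcp cab [-281.3 -288.2  135.1] xaxis yaw 127.83 zdir [-0.001  0.002 -1.   ] F [ 0.6 -0.  -0.3] gap 49.9
0.65 [254.5, 283.7] 6234 all (array([-243. , -338.7]), array([209.9,  27. ]), -53.01) top (array([-279.5, -290.5]), array([88.9, 21.9]), -53.39) ztop 20.3 z blade [10.5 11.2]
0.62 [169.6, 38.6] 8863 all (array([-441.6, -409.1]), array([204.4,  37.3]), -66.32) top (array([-458.5, -354.1]), array([89.9, 22.7]), -67.84) ztop 20.2 z blade [ 6.  10.7]
t 25.85 tcp cab [-281.3 -288.4  135.4] xaxis yaw 127.82 zdir [-0.001  0.001 -1.   ] F [ 0.1  0.8 -0.8] gap 50.4
```

Request:
move_arm(slide=[[-2.8, 0, 0], [0, 0, 45], [0, 0, 45], [0, 0, 30], [0, 0, 11], [0, 0, 0], [0, 0, 0], [0, 0, 0]], rot=[[0, 0, 0.021], [0, 0, 0], [0, 0, 0], [0, 0, 0], [0, 0, 0], [0, 0, 0], [0, 0, 0], [0, 0, 0]], fingers=[50, 50, 50, 50, 50, 50, 50, 50])

```text
clock: 26.65
tool_pos: [0.4632, -0.2213, 0.0062]
eef_rot: [0.819, 3.032, -0.001]
wrist_force: [0.2, 0.3, 0.2]
finger_gap: 0.586
```

```bash
python3 - <<'E'
from h import *
st(); delta([-279.5,-290.5,4])
E
```

```text
t 26.65 tcp cab [-279.6 -292.7    6.2] xaxis yaw 126.49 zdir [ 0.001 -0.002 -1.   ] F [0.3 0.2 0.2] gap 50.0
 [1.7 1.4 2.2]
```

Request:
move_arm(slide=[[1.7, 1.4, 1.5], [0, 0, 0], [0, 0, 0], [0, 0, 0], [0, 0, 0], [0, 0, -30], [0, 0, -40], [0, 0, -40]], rot=[[0, 0, 0], [0, 0, 0], [0, 0, 0], [0, 0, 0], [0, 0, 0], [0, 0, 0], [0, 0, 0], [0, 0, 0]], fingers=[50, 10, 10, 10, 10, 10, 10, 10])

```text
clock: 27.45
tool_pos: [0.4603, -0.2179, 0.1137]
eef_rot: [-0.818, -3.029, -0.001]
wrist_force: [0.8, 0.3, -0.7]
finger_gap: 0.241
```

Request:
move_arm(slide=[[0, 0, 0], [0, 0, 0], [0, 0, 0], [0, 0, 0]], rot=[[0, 0, 0], [0, 0, 0], [0, 0, 0], [0, 0, 0]], fingers=[10, 10, 10, 10])

```text
clock: 27.85
tool_pos: [0.4599, -0.2177, 0.1114]
eef_rot: [-0.818, -3.028, -0.002]
wrist_force: [-0.5, -0.5, -2.0]
finger_gap: 0.241
```

```bash
python3 - <<'E'
from h import *
st(); held(1); rotto(126.6); plan([-172,-27,115],180,8)
E
```

```text
t 27.85 tcp cab [-281.2 -288.1  111.4] xaxis yaw 126.48 zdir [-0.003  0.004 -1.   ] F [-0.6 -0.3 -2. ] gap 20.6
held ztop [125.4 128.2 129.2] rear end tool x 42.9
 rect (array([-287.4, -269.3]), array([46.2, 44.6]), -75.4)
 rot [-0.    -0.005 -0.002]
 rotz/row -0.1168
[[18.1, 30.4, -0.4], [14.5, 32.3, -0.4], [10.6, 33.7, -0.4], [6.6, 34.8, -0.4], [2.5, 35.3, -0.4], [-1.6, 35.3, -0.4], [-5.7, 34.9, -0.4], [-9.7, 34.0, -0.4]]
```

Request:
move_arm(slide=[[18.1, 30.4, 0], [14.5, 32.3, 0], [10.6, 33.7, 0], [6.6, 34.8, 0], [2.5, 35.3, 0], [-1.6, 35.3, 0], [-5.7, 34.9, 0], [-4.7, 34, 0]], rot=[[0, 0, -0.1168], [0, 0, -0.1168], [0, 0, -0.1168], [0, 0, -0.1168], [0, 0, -0.1168], [0, 0, -0.1168], [0, 0, -0.1168], [0, 0, -0.1168]], fingers=[10, 10, 10, 10, 10, 10, 10, 10])

```text
clock: 28.7
tool_pos: [0.453, 0.0646, 0.1124]
eef_rot: [0.642, -3.073, -0.002]
wrist_force: [0.4, 0.3, -1.0]
finger_gap: 0.246
```

Request:
move_arm(slide=[[0, 0, 0], [0, 0, 0], [0, 0, 35], [0, 0, 32], [0, 0, 0], [0, 0, 0], [0, 0, 0], [0, 0, 0]], rot=[[0, 0, 0], [0, 0, 0], [0, 0, 0], [0, 0, 0], [0, 0, 0], [0, 0, 0], [0, 0, 0], [0, 0, 0]], fingers=[10, 10, 10, 10, 10, 10, 10, 10])

```text
clock: 29.5
tool_pos: [0.4546, 0.0628, 0.0475]
eef_rot: [-0.633, 3.076, 0.001]
wrist_force: [-1.0, -0.8, -1.2]
finger_gap: 0.243
```

```bash
python3 - <<'E'
from h import *
held(1); edges(-27); st(); rotto(180)
E
```

```text
held ztop [61.3 64.2 65.2] rear end tool x 42.0
 rect (array([-196.5,  -28.4]), array([48. , 42.3]), -89.97)
-96 y [-41.3 -18.1] mid -29.7 z 54.9
-84 y [-41.5 -15.8] mid -28.7 z 55.7
-72 y [-40.3 -16.8] mid -28.5 z 55.4
-60 y [-41.  -16.4] mid -28.7 z 54.6
-48 y [-41.  -16.4] mid -28.7 z 54.7
-36 y [-41.3 -17.1] mid -29.2 z 54.8
-24 y [-39.1 -19.4] mid -29.3 z 54.8
t 29.6 tcp cab [-175.5  -27.9   47.3] xaxis yaw -179.99 zdir [ 0.001  0.    -1.   ] F [-0.2 -0.1 -0.9] gap 20.6
 rot [0.    0.001 0.   ]
```

Request:
move_arm(slide=[[0, 1.7, 4.6], [0, 0, 0], [0, 0, 0], [0, 0, 0], [0, 0, 0]], rot=[[0, 0.018, 0], [0, 0, 0], [0, 0, 0], [0, 0, 0], [0, 0, 0]], fingers=[10, 10, 10, 10, 10])

```text
clock: 30.1
tool_pos: [0.4524, 0.0648, 0.0415]
eef_rot: [0.631, -3.058, 0.004]
wrist_force: [0.4, 0.3, -1.5]
finger_gap: 0.244
```

```bash
python3 - <<'E'
from h import *
held(1); edges(-27); st()
E
```

```text
held ztop [56.1 58.4 59.6] rear end tool x 42.1
 rect (array([-197.4,  -25.9]), array([48.3, 42.5]), -89.64)
-84 y [-40.  -15.5] mid -27.8 z 46.4
-72 y [-38.6 -14. ] mid -26.3 z 47.6
-60 y [-38.6 -14.8] mid -26.7 z 46.6
-48 y [-39.  -13.9] mid -26.5 z 46.7
-36 y [-37.5 -14.9] mid -26.2 z 46.8
-24 y [-37.4 -18.9] mid -28.1 z 45.7
t 30.2 tcp cab [-176.4  -25.7   41.5] xaxis yaw -179.98 zdir [-0.019  0.001 -1.   ] F [-0.2 -0.4 -0.4] gap 21.1
```

Request:
move_arm(slide=[[0, -0.5, -1.2], [0, 0, 0], [-10, 0, -0.1], [-12, 0, -0.2], [-12, 0, -0.1], [-12, 0, -0.2], [0, 0, 0], [0, 0, 0]], rot=[[0, -0.007, 0], [0, 0, 0], [0, 0, 0], [0, 0, 0], [0, 0, 0], [0, 0, 0], [0, 0, 0], [0, 0, 0]], fingers=[10, 10, 10, 10, 10, 10, 10, 10])

```text
clock: 31.0
tool_pos: [0.4958, 0.0828, 0.0428]
eef_rot: [0.633, -3.066, 0.002]
wrist_force: [0.5, 1.0, 0.9]
finger_gap: 0.242
```

```bash
python3 - <<'E'
from h import *
st(); held(1); edges(-27)
E
```

```text
t 31.0 tcp cab [-129.5  -26.2   42.8] xaxis yaw -179.95 zdir [-0.011  0.001 -1.   ] F [0.8 0.8 0.9] gap 20.7
held ztop [56.8 59.5 60.5] rear end tool x 41.6
 rect (array([-150.8,  -26.3]), array([48.2, 42.1]), -90.0)
-12 y [-39.2 -14.3] mid -26.8 z 49.5
```

Request:
move_arm(slide=[[-14, 0, -0.2], [-14, 0, -0.2], [-14, 0, -0.1], [-14, 0, -0.2], [-12, 0, -0.1], [-8, 0, 0], [-3, 0, 0], [0, 0, 0]], rot=[[0, 0, 0], [0, 0, 0], [0, 0, 0], [0, 0, 0], [0, 0, 0], [0, 0, 0], [0, 0, 0], [0, 0, 0]], fingers=[10, 10, 10, 10, 10, 10, 10, 10])

```text
clock: 31.9
tool_pos: [0.5676, 0.1138, 0.0426]
eef_rot: [0.632, -3.065, 0.002]
wrist_force: [0.2, -0.1, 1.2]
finger_gap: 0.241
```

Request:
move_arm(slide=[[-1.5, 0, 0], [-1.5, 0, 0], [-1.5, 0, 0], [0, 0, 0]], rot=[[0, 0, 0], [0, 0, 0], [0, 0, 0], [0, 0, 0]], fingers=[10, 10, 10, 10])

```text
clock: 32.3
tool_pos: [0.5717, 0.1155, 0.0426]
eef_rot: [0.632, -3.065, 0.002]
wrist_force: [-0.4, 0.5, 1.6]
finger_gap: 0.244
```

```bash
python3 - <<'E'
from h import *
st(); rear(-27,1)
E
```

```text
t 32.3 tcp cab [-46.8 -26.1  42.6] xaxis yaw -179.98 zdir [-0.012  0.001 -1.   ] F [-0.2  0.6  1.6] gap 20.8
rear end x [-88.8 -88.4 -87.3] ztop 59.3 n 6330
```

Request:
move_arm(slide=[[-1.5, 0, 0], [-1, 0, 0], [-1, 0, 0], [0, 0, 0]], rot=[[0, 0, 0], [0, 0, 0], [0, 0, 0], [0, 0, 0]], fingers=[10, 10, 10, 10])

```text
clock: 32.75
tool_pos: [0.5719, 0.1156, 0.0424]
eef_rot: [0.63, -3.059, 0.005]
wrist_force: [-8.7, -4.4, 9.3]
finger_gap: 0.246
```

```bash
python3 - <<'E'
from h import *
st(); rear(-27,1)
E
```

```text
t 32.75 tcp cab [-46.6 -26.1  42.4] xaxis yaw 180.0 zdir [-0.018  0.001 -1.   ] F [-9.8 -0.6  9.3] gap 21.0
rear end x [-88.6 -88.2 -87. ] ztop 59.2 n 6330
```

Request:
move_arm(slide=[[2, 0, 0], [0, 0, 0], [0, 0, 0], [0, 0, 0], [0, 0, -40], [0, 0, -45], [0, 0, -40], [0, 0, 0]], rot=[[0, 0, 0], [0, 0, 0], [0, 0, 0], [0, 0, 0], [0, 0, 0], [0, 0, 0], [0, -0.015, 0], [0, 0, 0]], fingers=[10, 38, 38, 38, 38, 38, 38, 38])

```text
clock: 33.6
tool_pos: [0.5786, 0.117, 0.1738]
eef_rot: [-0.632, 3.063, 0.001]
wrist_force: [0.2, -0.4, 0.3]
finger_gap: 0.447
```

```bash
python3 - <<'E'
from h import *
st(); rear(-27,1); rear(-81,1); st(); rotto(180); plan([-458,-354,135],112.2,12)
E
```

```text
t 33.6 tcp cab [-39.8 -27.5 173.8] xaxis yaw -179.97 zdir [ 0.014 -0.002 -1.   ] F [ 0.  -0.4  0.3] gap 38.2
rear end x [-88.4 -87.9 -86.5] ztop 59.3 n 1833
rear end x [-88.4 -87.9 -86.5] ztop 59.3 n 1860
t 33.7 tcp cab [-42.9 -26.5 168.7] xaxis yaw -179.97 zdir [ 0.005  0.    -1.   ] F [ 0.5  0.7 -0.4] gap 37.8
 rot [0.    0.005 0.   ]
 rotz/row 0.0987
[[34.6, -27.3, 2.8], [31.8, -30.5, 2.8], [28.6, -33.5, 2.8], [25.1, -36.2, 2.8], [21.5, -38.5, 2.8], [17.6, -40.4, 2.8], [13.5, -41.9, 2.8], [9.3, -43.1, 2.8]]
[[5.0, -43.8, 2.8], [0.7, -44.1, 2.8], [-3.7, -43.9, 2.8], [-8.0, -43.3, 2.8]]
```

Request:
move_arm(slide=[[34.6, -27.3, 0], [31.8, -30.5, 0], [28.6, -33.5, 0], [25.1, -36.2, 0], [21.5, -38.5, 4], [17.6, -40.4, 4], [13.5, -41.9, 4], [9.3, -43.1, 4]], rot=[[0, 0, 0.0987], [0, 0, 0.0987], [0, 0, 0.0987], [0, 0, 0.0987], [0, 0, 0.0987], [0, 0, 0.0987], [0, 0, 0.0987], [0, 0, 0.0987]], fingers=[50, 50, 50, 50, 50, 50, 50, 50])

```text
clock: 34.5
tool_pos: [0.4045, -0.1939, 0.1488]
eef_rot: [-0.603, -3.082, -0.006]
wrist_force: [0.9, -0.9, -0.7]
finger_gap: 0.582
```

Request:
move_arm(slide=[[5, -43.8, 4], [0.7, -44.1, 4], [-3.7, -43.9, 4], [-8, -43.3, 4], [0, 0, 0], [0, 0, 0], [0, 0, 0], [0, 0, 0]], rot=[[0, 0, 0.0987], [0, 0, 0.0987], [0, 0, 0.0987], [0, 0, 0.0987], [0, 0, 0], [0, 0, 0], [0, 0, 0], [0, 0, 0]], fingers=[50, 50, 50, 50, 50, 50, 50, 50])

```text
clock: 35.3
tool_pos: [0.3229, -0.3467, 0.1335]
eef_rot: [1.188, 2.908, 0.006]
wrist_force: [-0.5, -0.2, 0.5]
finger_gap: 0.583
```

```bash
python3 - <<'E'
from h import *
spat('w9.png'); st()
p=snapshot('top'); save(p,'top9.png'); W=cloud(p)
for r in regions_of(p,'used1'):
    if r['score']>.3: w=tocab(W[r['region']]); w=w[~np.isnan(w[:,0])]; print(round(r['score'],2),r['position'],r['region'].sum(),np.nanmedian(w,0).round(1),rect(w/1000))
E
```

```text
0.59 [255.3, 281.7] 6537 all (array([-436.2, -410.3]), array([211. ,  28.8]), -67.73) top (array([-459.6, -354.2]), array([89.1, 21.9]), -67.31) ztop 20.3 z blade [ 1.4 11.1]
t 35.4 tcp cab [-458.  -352.8  133.9] xaxis yaw 112.29 zdir [ 0.003  0.002 -1.   ] F [-0.6  0.   0.6] gap 50.0
0.86 [270.6, 377.2] 415 [-432.5 -425.2   12.3] (array([-441.4, -405.4]), array([193.4,  27.2]), -69.04)
0.79 [204.9, 203.1] 240 [-53.6 -27.3  58.2] (array([-49.9, -24.2]), array([81.7, 27.1]), 0.2)
0.63 [196.6, 219.3] 207 [-48.9 -73.4  58.6] (array([-50.7, -72.6]), array([81.2, 21.2]), -5.36)
```

View pics/w9.png

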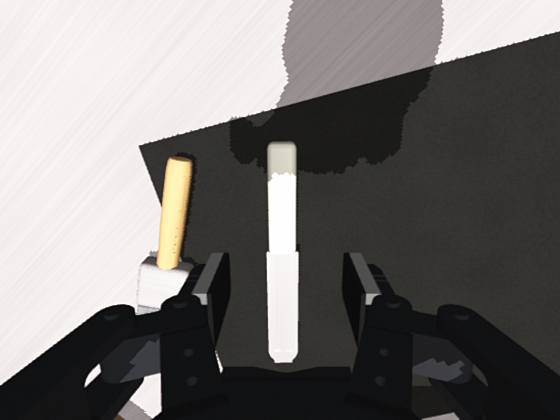

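Request:
move_arm(slide=[[-0.7, -2, 0], [0, 0, 45], [0, 0, 45], [0, 0, 30], [0, 0, 8], [0, 0, 0], [0, 0, 0], [0, 0, 0]], rot=[[-0.003, 0.003, -0.004], [0, 0, 0], [0, 0, 0], [0, 0, 0], [0, 0, 0], [0, 0, 0], [0, 0, 0], [0, 0, 0]], fingers=[44, 44, 44, 44, 44, 44, 44, 44])

```text
clock: 36.3
tool_pos: [0.3228, -0.3507, 0.0076]
eef_rot: [1.184, 2.908, 0.008]
wrist_force: [0.5, 0.5, 0.7]
finger_gap: 0.517
```

```bash
python3 - <<'E'
from h import *
st(); rotto(112.5); delta([-459.6,-354.2,4.3])
E
```

```text
t 36.3 tcp cab [-459.7 -356.     7.6] xaxis yaw 112.39 zdir [ 0.005  0.002 -1.   ] F [0.6 0.2 0.7] gap 44.2
 rot [ 0.005 -0.    -0.002]
 [1.6 0.8 3.3]
```

Request:
move_arm(slide=[[1.6, 0.8, 3], [0, 0, 0], [0, 0, 0], [0, 0, 0], [0, 0, 0], [0, 0, -30], [0, 0, -40], [0, 0, -40]], rot=[[0.005, 0, -0.002], [0, 0, 0], [0, 0, 0], [0, 0, 0], [0, 0, 0], [0, 0, 0], [0, 0, 0], [0, 0, 0]], fingers=[44, 10, 10, 10, 10, 10, 10, 10])

```text
clock: 37.1
tool_pos: [0.3209, -0.3471, 0.1138]
eef_rot: [-1.181, -2.907, -0.005]
wrist_force: [1.5, -0.5, -1.1]
finger_gap: 0.242
```

Request:
move_arm(slide=[[0, 0, 0], [0, 0, 0], [0, 0, 0], [0, 0, 0]], rot=[[0, 0, 0], [0, 0, 0], [0, 0, 0], [0, 0, 0]], fingers=[10, 10, 10, 10])

```text
clock: 37.5
tool_pos: [0.3207, -0.3469, 0.1116]
eef_rot: [-1.181, -2.906, -0.006]
wrist_force: [-0.3, -0.0, -0.8]
finger_gap: 0.243
```

```bash
python3 - <<'E'
from h import *
st(); held(1); rotto(112.5); plan([-178,27,115],180,12)
E
```

```text
t 37.5 tcp cab [-460.1 -351.7  111.6] xaxis yaw 112.5 zdir [-0.001  0.006 -1.   ] F [-0.3  0.1 -0.8] gap 20.7
held ztop [125.6 128.3 129.4] rear end tool x 43.1
 rect (array([-461.7, -331.8]), array([46.6, 44.5]), -89.36)
 rot [ 0.002 -0.006  0.   ]
 rotz/row -0.0982
[[20.2, 33.8, -0.3], [16.8, 35.6, -0.3], [13.2, 37.1, -0.3], [9.5, 38.2, -0.3], [5.7, 38.9, -0.3], [1.8, 39.3, -0.3], [-2.0, 39.3, -0.3], [-5.9, 38.9, -0.3]]
[[-9.6, 38.2, -0.3], [-13.3, 37.0, -0.3], [-16.9, 35.5, -0.3], [-20.3, 33.7, -0.3]]
```

Request:
move_arm(slide=[[20.2, 33.8, 0], [16.8, 35.6, 0], [13.2, 37.1, 0], [9.5, 38.2, 0], [5.7, 38.9, 0], [1.8, 39.3, 0], [-2, 39.3, 0], [-5.9, 38.9, 0]], rot=[[0, 0, -0.0982], [0, 0, -0.0982], [0, 0, -0.0982], [0, 0, -0.0982], [0, 0, -0.0982], [0, 0, -0.0982], [0, 0, -0.0982], [0, 0, -0.0982]], fingers=[10, 10, 10, 10, 10, 10, 10, 10])

```text
clock: 38.35
tool_pos: [0.3939, -0.0399, 0.1131]
eef_rot: [0.028, -3.139, -0.005]
wrist_force: [0.4, 0.1, -0.7]
finger_gap: 0.241
```

Request:
move_arm(slide=[[-9.6, 38.2, 0], [-13.3, 37, 0], [-16.9, 35.5, 0], [-20.3, 33.7, 0], [0, 0, 0], [0, 0, 0], [0, 0, 0], [0, 0, 0]], rot=[[0, 0, -0.0982], [0, 0, -0.0982], [0, 0, -0.0982], [0, 0, -0.0982], [0, 0, 0], [0, 0, 0], [0, 0, 0], [0, 0, 0]], fingers=[10, 10, 10, 10, 10, 10, 10, 10])

```text
clock: 39.15
tool_pos: [0.4302, 0.1103, 0.1138]
eef_rot: [0.63, -3.076, -0.005]
wrist_force: [-0.2, -0.4, -0.6]
finger_gap: 0.243
```

```bash
python3 - <<'E'
from h import *
st(); held(1); rotto(180); delta([-178,27,43])
p=snapshot('top'); W=cloud(p); C=tocab(W)
for y0 in (-27,-81):
    x,y,z=C[...,0],C[...,1],C[...,2]; m=(z>52)&(z<68)&(x<-12)&(x>-130)&(abs(y-y0)<26); print(y0,rect(C[m]/1000),np.median(z[m]),np.percentile(x[m],[1,99]))
E
```

```text
t 39.15 tcp cab [-178.8   25.   113.8] xaxis yaw 179.89 zdir [-0.001  0.003 -1.   ] F [-0.3 -0.3 -0.6] gap 20.8
held ztop [127.7 130.6 131.6] rear end tool x 42.3
 rect (array([-199.9,   24.9]), array([48.1, 42.6]), 89.88)
 rot [ 0.003 -0.001 -0.002]
 [-0.7  1.8 71. ]
-27 (array([-51.7, -27. ]), array([78.1, 21.7]), -0.43) 58.45539171415071 [-89.45492127 -13.43193384]
-81 (array([-52.3, -72. ]), array([79.7, 22.3]), -5.43) 58.24159018850594 [-90.4133316  -13.55584576]
```

Request:
move_arm(slide=[[0, 1.8, 35], [0, 0, 35.5], [0, 0, 0], [0, 0, 0], [0, 0, 0], [0, 0, 0]], rot=[[0.003, 0, -0.002], [0, 0.01, 0], [0, 0, 0], [0, 0, 0], [0, 0, 0], [0, 0, 0]], fingers=[10, 10, 10, 10, 10, 10])

```text
clock: 39.85
tool_pos: [0.4313, 0.1132, 0.0452]
eef_rot: [0.636, -3.069, 0.003]
wrist_force: [1.0, 0.1, -0.9]
finger_gap: 0.247
```

```bash
python3 - <<'E'
from h import *
held(1); edges(27); st()
E
```

```text
held ztop [59.3 62.  63.1] rear end tool x 42.0
 rect (array([-197.9,   27. ]), array([48. , 42.4]), -89.86)
-120 y [14.3 18.5] mid 16.4 z 52.4
-108 y [15.1 33.6] mid 24.4 z 51.9
-96 y [14.1 34.1] mid 24.1 z 53.1
-84 y [15.  39.7] mid 27.3 z 52.5
-72 y [14.8 38.5] mid 26.6 z 51.7
-60 y [14.3 38.7] mid 26.5 z 52.1
-48 y [14.9 37.7] mid 26.3 z 51.3
-36 y [15.1 39.2] mid 27.2 z 52.7
-24 y [16.9 36.3] mid 26.6 z 51.8
t 39.95 tcp cab [-177.    27.5   44.9] xaxis yaw -179.87 zdir [-0.008 -0.    -1.   ] F [ 0.  -1.3 -1.1] gap 21.2
```

Request:
move_arm(slide=[[0, 0, 2.8], [0, 0, 0], [-10, 0, -0.1], [-12, 0, -0.2], [-12, 0, -0.1], [-12, 0, -0.2], [0, 0, 0], [0, 0, 0]], rot=[[0, 0.005, -0.002], [0, 0, 0], [0, 0, 0], [0, 0, 0], [0, 0, 0], [0, 0, 0], [0, 0, 0], [0, 0, 0]], fingers=[10, 10, 10, 10, 10, 10, 10, 10])

```text
clock: 40.75
tool_pos: [0.4735, 0.1321, 0.0411]
eef_rot: [0.639, -3.063, 0.004]
wrist_force: [0.1, 0.3, 1.0]
finger_gap: 0.245
```

```bash
python3 - <<'E'
from h import *
held(1); edges(27); st()
E
```

```text
held ztop [54.2 57.7 58.8] rear end tool x 41.7
 rect (array([-151.7,   27.6]), array([48.1, 42.2]), -89.42)
-84 y [ 5.7 25.5] mid 15.6 z 49.8
-72 y [15.5 22.4] mid 18.9 z 49.9
-60 y [15.2 18.7] mid 17.0 z 48.7
-48 y [15.3 28.7] mid 22.0 z 49.6
-36 y [15.2 34.7] mid 24.9 z 49.4
-24 y [15.8 34.2] mid 25.0 z 49.2
-12 y [15.7 39.3] mid 27.5 z 49.1
t 40.85 tcp cab [-131.1   27.9   41.1] xaxis yaw -179.75 zdir [-0.013  0.    -1.   ] F [ 1.2 -0.3  2.3] gap 20.3
```

Request:
move_arm(slide=[[0, 0, -1.6], [-14, 0, -0.2], [-14, 0, -0.2], [-14, 0, -0.2], [-14, 0, -0.2], [-14, 0, -0.2], [-8, 0, 0], [0, 0, 0]], rot=[[0, 0, 0.003], [0, 0, 0], [0, 0, 0], [0, 0, 0], [0, 0, 0], [0, 0, 0], [0, 0, 0], [0, 0, 0]], fingers=[10, 10, 10, 10, 10, 10, 10, 10])

```text
clock: 41.65
tool_pos: [0.5444, 0.1627, 0.0421]
eef_rot: [0.633, -3.063, 0.005]
wrist_force: [0.8, 0.1, 1.2]
finger_gap: 0.244
```

Request:
move_arm(slide=[[-2, 0, 0], [-1.5, 0, 0], [-1.5, 0, 0], [-1, 0, 0], [0, 0, 0]], rot=[[0, 0, 0], [0, 0, 0], [0, 0, 0], [0, 0, 0], [0, 0, 0]], fingers=[10, 10, 10, 10, 10])

```text
clock: 42.15
tool_pos: [0.5493, 0.165, 0.0421]
eef_rot: [0.633, -3.062, 0.004]
wrist_force: [-0.5, -0.8, 2.3]
finger_gap: 0.247
```

```bash
python3 - <<'E'
from h import *
st(); rear(27,1)
E
```

```text
t 42.15 tcp cab [-47.8  28.2  42.1] xaxis yaw -179.92 zdir [-0.015  0.    -1.   ] F [-0.8 -0.5  2.3] gap 21.1
rear end x [-91.  -90.6 -89.4] ztop 59.4 n 6638
```

Request:
move_arm(slide=[[-1.5, 0, 0], [-1.5, 0, 0], [-1, 0, 0], [-0.5, 0, 0], [0, 0, 0]], rot=[[0, 0, 0], [0, 0, 0], [0, 0, 0], [0, 0, 0], [0, 0, 0]], fingers=[10, 10, 10, 10, 10])

```text
clock: 42.7
tool_pos: [0.5513, 0.1659, 0.0418]
eef_rot: [0.632, -3.058, 0.006]
wrist_force: [-5.7, -3.4, 6.7]
finger_gap: 0.244
```

```bash
python3 - <<'E'
from h import *
st(); rear(27,1)
E
```

```text
t 42.7 tcp cab [-45.6  28.2  41.8] xaxis yaw -179.93 zdir [-0.019 -0.    -1.   ] F [-6.6 -0.9  6.7] gap 20.9
rear end x [-88.7 -88.4 -87.1] ztop 59.3 n 6417
```

Request:
move_arm(slide=[[1.5, 0, 0], [0, 0, 0], [0, 0, 0], [0, 0, 0], [0, 0, -40], [0, 0, -45], [0, 0, -40], [0, 0, 0]], rot=[[0, 0, 0], [0, 0, 0], [0, 0, 0], [0, 0, 0], [0, 0, 0], [0, 0, 0], [0, -0.015, 0], [0, 0, 0]], fingers=[10, 38, 38, 38, 38, 38, 38, 38])

```text
clock: 43.55
tool_pos: [0.5579, 0.1677, 0.1732]
eef_rot: [-0.634, 3.065, 0.0]
wrist_force: [-0.5, 1.3, 1.0]
finger_gap: 0.445
```

Request:
move_arm(slide=[[40, 0, 0], [40, 0, 0], [40, 0, 0], [40, 0, 0], [0, 0, 0], [0, 0, 0], [0, 0, 0]], rot=[[0, 0, 0], [0, 0, 0], [0, 0, 0], [0, 0, 0], [0, 0, 0], [0, 0, 0], [0, 0, 0]], fingers=[38, 38, 38, 38, 38, 38, 38])

```text
clock: 44.25
tool_pos: [0.4083, 0.1036, 0.1673]
eef_rot: [-0.636, 3.075, 0.0]
wrist_force: [0.8, 0.3, 0.2]
finger_gap: 0.447
```

```bash
python3 - <<'E'
from h import *
st(); rotto(180); p=snapshot('top'); save(p,'top10.png'); C=tocab(cloud(p)); x,y,z=C[...,0],C[...,1],C[...,2]
for y0 in (27,-27,-81):
    m=(z>52)&(z<68)&(x<-12)&(x>-130)&(abs(y-y0)<26); print(y0,rect(C[m]/1000),np.median(z[m]),np.percentile(x[m],[1,99]))
m=(z>105)&(z<130)&(x<-20)&(x>-110)&(y>180)&(y<300);print('pull',m.sum(),rect(C[m]/1000) if m.any() else '')
m=(z>105)&(z<116)&(x>10)&(x<120)&(y>100)&(y<260); print('clean',rect(C[m]/1000) if m.any() else '')
W=cloud(p)
for r in regions_of(p,'used1'):
    if r['score']>.3: print(round(r['score'],2),r['position'],tocab(np.nanmedian(W[r['region']],0)).round())
a=cv2.imread('pics/top10.png');cv2.imwrite('pics/top10c.png',cv2.resize(a[130:310,40:440],(800,360),interpolation=cv2.INTER_CUBIC))
E
```

```text
t 44.25 tcp cab [-201.6   27.5  167.3] xaxis yaw -179.92 zdir [ 0.002 -0.    -1.   ] F [ 0.8 -0.   0.2] gap 38.2
 rot [-0.     0.002  0.001]
27 (array([-51.8,  27.3]), array([78.6, 22.1]), -0.59) 58.286928689702094 [-90.3549955  -13.13708892]
-27 (array([-51.6, -27. ]), array([77.8, 22.2]), 0.05) 57.9728312818919 [-89.32487904 -13.10584874]
-81 (array([-52.4, -72.3]), array([80.1, 22.3]), -4.69) 58.40561845378001 [-91.84891493 -13.23072276]
pull 134 (array([-61.2, 220.8]), array([56.9, 15.3]), -0.26)
clean (array([ 60.7, 196.2]), array([122.5,  22.4]), -89.88)
0.72 [197.2, 218.0] [-54. -71.  58.]
0.56 [203.8, 204.3] [-52. -28.  58.]
0.47 [206.6, 185.4] [-51.  27.  58.]
```

View pics/top10c.png

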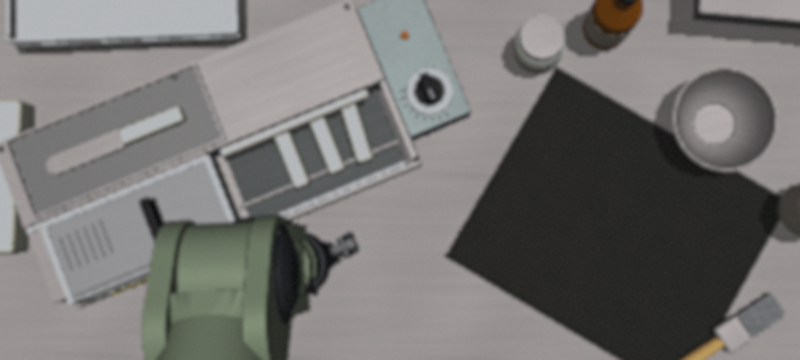

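Request:
move_arm(slide=[[-23.3, 32.2, 0], [-23.3, 32.2, 0], [-23.3, 32.2, 0], [-23.3, 32.2, 0], [-23.3, 32.2, 0], [-23.3, 32.2, 0], [0, 0, 0], [0, 0, 0]], rot=[[0, 0, 0], [0, 0, 0], [0, 0, 0], [0, 0, 0], [0, 0, 0], [0, 0, 0], [0, 0, 0], [0, 0, 0]], fingers=[50, 50, 50, 50, 50, 50, 50, 50])

```text
clock: 45.15
tool_pos: [0.4585, 0.337, 0.1662]
eef_rot: [0.639, -3.075, 0.001]
wrist_force: [0.4, 0.2, -0.1]
finger_gap: 0.589
```

Request:
move_arm(slide=[[0, 0, 0], [0, 0, 35], [0, 0, 30], [0, 0, 0], [0, 0, 0], [0, 0, 0]], rot=[[0, 0, 0], [0, 0, 0], [0, 0, 0], [0, 0, 0], [0, 0, 0], [0, 0, 0]], fingers=[50, 50, 50, 50, 50, 50])

```text
clock: 45.75
tool_pos: [0.4597, 0.3363, 0.1039]
eef_rot: [-0.634, 3.075, 0.001]
wrist_force: [-0.1, 0.4, 0.2]
finger_gap: 0.585
```

```bash
python3 - <<'E'
from h import *
st(); rotto(180); delta([-62,220.8,99])
E
```

```text
t 45.75 tcp cab [-62.4 220.9 103.9] xaxis yaw -179.97 zdir [ 0.002  0.    -1.   ] F [0.1 0.5 0.2] gap 49.9
 rot [0.    0.002 0.001]
 [-0.4 -0.1  4.9]
```

Grip the fin (20 N) and slide it shut.

Request:
move_arm(slide=[[0, 0, 4], [0, 0, 0], [0, 0, 0], [0, 0, 0], [0, -15, 0], [0, -25, 0], [0, -30, 0], [0, -30, 0]], rot=[[0, 0, 0], [0, 0, 0], [0, 0, 0], [0, 0, 0], [0, 0, 0], [0, 0, 0], [0, 0, 0], [0, 0, 0]], fingers=[10, 10, 10, 10, 10, 10, 10, 10], newtons=30)

```text
clock: 46.55
tool_pos: [0.4986, 0.2446, 0.0988]
eef_rot: [-0.638, 3.075, 0.004]
wrist_force: [-0.9, 3.4, 4.4]
finger_gap: 0.161
```

Request:
move_arm(slide=[[0, -30, 0], [0, -30, 0], [0, -30, 0], [0, -25, 0], [0, -15, 0], [0, -5, 0], [0, 0, 0], [0, 0, 0]], rot=[[0, 0, 0], [0, 0, 0], [0, 0, 0], [0, 0, 0], [0, 0, 0], [0, 0, 0], [0, 0, 0], [0, 0, 0]], fingers=[10, 10, 10, 10, 10, 10, 10, 10])

```text
clock: 47.35
tool_pos: [0.5529, 0.1192, 0.0988]
eef_rot: [-0.634, 3.075, -0.003]
wrist_force: [0.3, -1.2, 4.9]
finger_gap: 0.158
```

```bash
python3 - <<'E'
from h import *
st(); rotto(180)
E
```

```text
t 47.35 tcp cab [-62.7 -15.3  98.8] xaxis yaw -179.97 zdir [ 0.001 -0.002 -1.   ] F [-0.2 -1.2  4.9] gap 13.5
 rot [-0.002  0.001  0.   ]
```

Request:
move_arm(slide=[[0, -3, 0], [0, -3, 0], [0, -2, 0], [0, 0, 0], [0, 0, 0]], rot=[[0, 0, 0], [0, 0, 0], [0, 0, 0], [0, 0, 0], [0, 0, 0]], fingers=[10, 10, 10, 10, 10])

```text
clock: 47.85
tool_pos: [0.5556, 0.113, 0.0988]
eef_rot: [-0.636, 3.075, 0.0]
wrist_force: [-0.6, -0.0, 4.6]
finger_gap: 0.155
```

```bash
python3 - <<'E'
from h import *
st(); rotto(180)
E
```

```text
t 47.85 tcp cab [-62.6 -22.1  98.8] xaxis yaw -179.92 zdir [ 0.001 -0.    -1.   ] F [-0.6  0.2  4.6] gap 13.2
 rot [-0.     0.001  0.001]
```

Request:
move_arm(slide=[[0, -2, 0], [0, -2, 0], [0, -2, 0], [0, 0, 0], [0, 0, 0]], rot=[[0, 0, 0], [0, 0, 0], [0, 0, 0], [0, 0, 0], [0, 0, 0]], fingers=[10, 10, 10, 10, 10])

```text
clock: 48.35
tool_pos: [0.5578, 0.1076, 0.0988]
eef_rot: [-0.636, 3.075, 0.0]
wrist_force: [-0.6, 0.6, 4.9]
finger_gap: 0.158
```

```bash
python3 - <<'E'
from h import *
st(); p=snapshot('scene'); save(p,'scene11.png'); cv2.imwrite('pics/s11c.png',cv2.resize(cv2.imread('pics/scene11.png')[140:290,240:460],(800,545)))
E
```

```text
t 48.35 tcp cab [-62.7 -28.   98.8] xaxis yaw -179.92 zdir [ 0.001  0.    -1.   ] F [-0.3  0.8  4.9] gap 13.5
```

View pics/s11c.png

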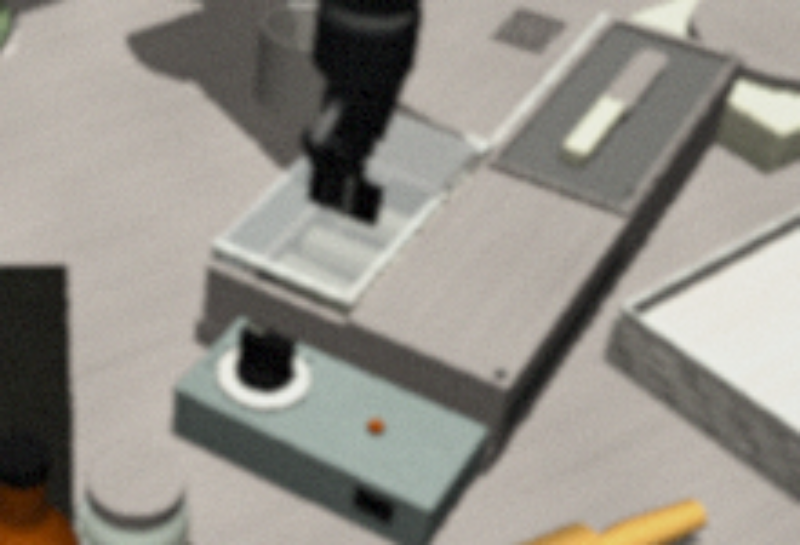

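Request:
move_arm(slide=[[0, -2, 0], [0, -2, 0], [0, -2, 0], [0, -1, 0], [0, 0, 0], [0, 0, 0]], rot=[[0, 0, 0], [0, 0, 0], [0, 0, 0], [0, 0, 0], [0, 0, 0], [0, 0, 0]], fingers=[10, 10, 10, 10, 10, 10])

```text
clock: 49.0
tool_pos: [0.5585, 0.1062, 0.0988]
eef_rot: [0.641, -3.075, -0.017]
wrist_force: [-5.3, 15.9, 9.8]
finger_gap: 0.158
```

```bash
python3 - <<'E'
from h import *
st(); rotto(180)
E
```

```text
t 49.0 tcp cab [-62.6 -29.5  98.8] xaxis yaw -179.74 zdir [ 0.002  0.011 -1.   ] F [ 1.4 16.7  9.8] gap 13.5
 rot [0.011 0.002 0.005]
```

Request:
move_arm(slide=[[0, 4, 0], [0, 0, 0], [0, 0, 0], [0, 0, 0], [0, 0, -40], [0, 0, -20], [0, 0, 0]], rot=[[0, 0, 0], [0, 0, 0], [0, 0, 0], [0, 0, 0], [0, 0, 0], [0, 0, 0], [0, 0, 0]], fingers=[10, 40, 40, 40, 40, 40, 40])

```text
clock: 49.7
tool_pos: [0.5608, 0.1045, 0.161]
eef_rot: [-0.634, 3.072, -0.001]
wrist_force: [0.9, -0.1, -0.1]
finger_gap: 0.47
```

Request:
move_arm(slide=[[-7, -39, 0], [-7, -39, 0], [-7, -39, 0], [-7, -40, 0], [0, 0, 0], [0, 0, 0], [0, 0, 0], [0, 0, 0]], rot=[[0, 0, 0], [0, 0, 0], [0, 0, 0], [0, 0, 0], [0, 0, 0], [0, 0, 0], [0, 0, 0], [0, 0, 0]], fingers=[40, 40, 40, 40, 40, 40, 40, 40])

```text
clock: 50.5
tool_pos: [0.6455, -0.027, 0.1576]
eef_rot: [0.638, -3.075, -0.001]
wrist_force: [-0.3, 0.3, 0.2]
finger_gap: 0.467
```

```bash
python3 - <<'E'
from h import *
st(); rotto(180); p=snapshot('wrist'); save(p,'w12.png'); C=tocab(cloud(p)); x,y,z=C[...,0],C[...,1],C[...,2]
m=(z>56)&(z<80)&(abs(x+35)<30)&(abs(y+188)<30); print('knob',m.sum(),rect(C[m]/1000),np.percentile(z[m],[5,50,95]))
m=(z>np.percentile(z[m],90)-4)&m; print('bar',m.sum(),rect(C[m]/1000))
m=(z>53.5)&(z<57)&(abs(x+35)<30)&(abs(y+188)<30); print('disc',m.sum(),rect(C[m]/1000))
p=snapshot('top'); C=tocab(cloud(p)); x,y,z=C[...,0],C[...,1],C[...,2]
m=(z>105)&(z<130)&(x<-20)&(x>-110)&(y>-60)&(y<20);print('pull',m.sum(),rect(C[m]/1000))
E
```

```text
t 50.5 tcp cab [ -35.3 -186.3  157.6] xaxis yaw -179.84 zdir [-0.001  0.001 -1.   ] F [-0.2  0.4  0.2] gap 39.9
 rot [ 0.001 -0.001  0.003]
knob 3772 (array([ -34.9, -188.4]), array([59.6, 59.3]), 0.17) [56.15493944 57.47564828 65.47431001]
bar 1658 (array([ -33.9, -191.8]), array([43.2, 41.6]), 87.72)
disc 2086 (array([ -35. , -188.2]), array([59.9, 59.5]), 0.17)
pull 0 (array([0., 0.]), array([0., 0.]), 0.0)
```

View pics/w12.png

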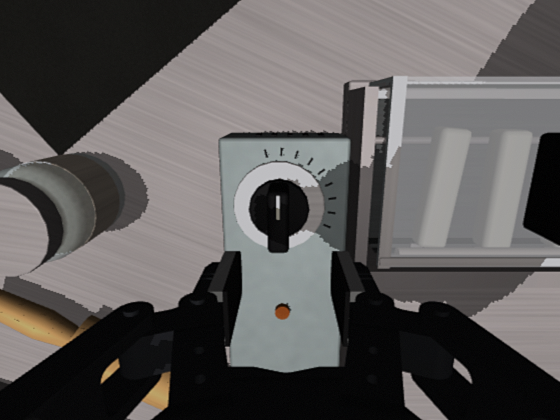

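```bash
python3 - <<'E'
from h import *
for n in ('wrist','scene','wrist'):
    p=snapshot(n); C=tocab(cloud(p)); x,y,z=C[...,0],C[...,1],C[...,2]
    b=(abs(x+35)<30)&(abs(y+189)<28); print(n,np.histogram(z[b],np.arange(48,130,3)))
    m=b&(z>71)&(z<100); 
    if m.sum()>5: print('bar',m.sum(),rect(C[m]/1000),np.percentile(z[m],[50,90]))
st()
E
```

```text
wrist (array([ 342,  126, 1962,  626,   80, 1488,   33,   19,   19,   20,   21,
         22,   22,   21,  176, 1133,   12,    0,    0,    0,    0,    0,
          0,    0,    0,    0,    0]), array([ 48,  51,  54,  57,  60,  63,  66,  69,  72,  75,  78,  81,  84,
        87,  90,  93,  96,  99, 102, 105, 108, 111, 114, 117, 120, 123,
       126, 129]))
bar 1458 (array([ -33.4, -191.8]), array([41. , 13.6]), 0.06) [94.15116395 95.16521118]
scene (array([13, 54, 62, 21, 44, 26, 17,  9, 15, 13, 16, 15, 11, 18, 47, 10,  0,
        0,  0,  0,  0,  0,  0,  0,  0,  0,  0]), array([ 48,  51,  54,  57,  60,  63,  66,  69,  72,  75,  78,  81,  84,
        87,  90,  93,  96,  99, 102, 105, 108, 111, 114, 117, 120, 123,
       126, 129]))
bar 148 (array([ -31.2, -192.6]), array([40.5, 16. ]), -1.76) [87.21914697 92.78830201]
wrist (array([ 344,  137, 1959,  603,   90, 1476,   32,   19,   18,   18,   24,
         23,   23,   27,  183, 1132,   19,    0,    0,    0,    0,    0,
          0,    0,    0,    0,    0]), array([ 48,  51,  54,  57,  60,  63,  66,  69,  72,  75,  78,  81,  84,
        87,  90,  93,  96,  99, 102, 105, 108, 111, 114, 117, 120, 123,
       126, 129]))
bar 1476 (array([ -33.3, -191.6]), array([41.2, 13.9]), 0.18) [94.10724621 95.15213281]
t 50.75 tcp cab [ -34.8 -187.   158.2] xaxis yaw -179.87 zdir [ 0.  0. -1.] F [-0.8  0.2 -0.7] gap 40.0
```

Request:
move_arm(slide=[[-1.4, -4.6, 0], [0, 0, 40], [0, 0, 35], [0, 0, 10], [0, 0, 0], [0, 0, 0], [0, 0, 0]], rot=[[0, 0, 0], [0, 0, 0], [0, 0, 0], [0, 0, 0], [0, 0, 0], [0, 0, 0], [0, 0, 0]], fingers=[36, 36, 36, 36, 36, 36, 36])

```text
clock: 51.45
tool_pos: [0.6512, -0.0321, 0.0751]
eef_rot: [-0.635, 3.074, -0.002]
wrist_force: [-0.6, 0.7, -0.2]
finger_gap: 0.423
```

```bash
python3 - <<'E'
from h import *
st(); rotto(180); delta([-33.5,-191.5,72])
E
```

```text
t 51.45 tcp cab [ -32.2 -193.2   75.1] xaxis yaw -179.92 zdir [ 0.003 -0.002 -1.   ] F [-0.3  0.8 -0.2] gap 36.1
 rot [-0.002  0.003  0.001]
 [1.3 1.7 3.1]
```

Request:
move_arm(slide=[[1.3, 1.7, 2], [0, 0, 0], [0, 0, 0], [0, 0, 0], [0, 0, 0]], rot=[[0, 0, 0], [0, 0, 0], [0, 0, 0], [0, 0, 0], [0, 0, 0]], fingers=[36, 5, 5, 5, 5], newtons=25)

```text
clock: 51.95
tool_pos: [0.6481, -0.0314, 0.0718]
eef_rot: [-0.635, 3.076, -0.002]
wrist_force: [-0.9, -2.8, 6.2]
finger_gap: 0.158
```

Request:
move_arm(slide=[[0, 0, 0], [0, 0, 0], [0, 0, 0], [0, 0, 0], [0, 0, 0], [0, 0, 0]], rot=[[0, 0, 0.1], [0, 0, 0.14], [0, 0, 0.14], [0, 0, 0.14], [0, 0, 0.14], [0, 0, 0.14]], fingers=[5, 5, 5, 5, 5, 5])

```text
clock: 52.55
tool_pos: [0.6482, -0.0309, 0.0718]
eef_rot: [0.621, 3.079, 0.0]
wrist_force: [-0.3, -1.4, 5.9]
finger_gap: 0.153
```

```bash
python3 - <<'E'
from h import *
st()
E
```

```text
t 52.55 tcp cab [ -34.4 -190.9   71.8] xaxis yaw 133.91 zdir [ 0.001 -0.    -1.   ] F [-0.8 -1.1  5.9] gap 13.1
```

Turned 0.8 rad with gentle forces; finishing at about 1.58.

Request:
move_arm(slide=[[0, 0, 0], [0, 0, 0], [0, 0, 0], [0, 0, 0], [0, 0, 0], [0, 0, 0], [0, 0, 0], [0, 0, 0]], rot=[[0, 0, 0.14], [0, 0, 0.14], [0, 0, 0.14], [0, 0, 0.14], [0, 0, 0.14], [0, 0, 0.08], [0, 0, 0], [0, 0, 0]], fingers=[5, 5, 5, 5, 5, 5, 5, 5])

```text
clock: 53.35
tool_pos: [0.6485, -0.0307, 0.0718]
eef_rot: [1.735, 2.618, 0.002]
wrist_force: [0.5, -1.3, 5.2]
finger_gap: 0.156
```

Request:
move_arm(slide=[[0, 0, 0], [0, 0, 0], [0, 0, 0], [0, 0, -30], [0, 0, -45], [0, 0, -40], [0, 0, 0], [0, 0, 0]], rot=[[0, 0, 0], [0, 0, 0], [0, 0, 0], [0, 0, 0], [0, 0, 0], [0, 0, 0], [0, 0, 0], [0, 0, 0]], fingers=[40, 40, 40, 40, 40, 40, 40, 40])

```text
clock: 54.15
tool_pos: [0.6483, -0.0308, 0.1869]
eef_rot: [1.737, 2.616, 0.002]
wrist_force: [-0.7, 0.5, -0.7]
finger_gap: 0.469
```

```bash
python3 - <<'E'
from h import *
st(); p=snapshot('wrist'); C=tocab(cloud(p)); x,y,z=C[...,0],C[...,1],C[...,2]
m=(abs(x+35)<30)&(abs(y+189)<28)&(z>86)&(z<100); print('bar',m.sum(),rect(C[m]/1000))
E
```

```text
t 54.15 tcp cab [ -34.3 -190.8  186.9] xaxis yaw 89.57 zdir [ 0.002 -0.001 -1.   ] F [-0.4  0.7 -0.7] gap 40.1
bar 1109 (array([ -33.1, -190.8]), array([41.5, 13.9]), 89.78)
```

Request:
move_arm(slide=[[0, -45, 0], [0, -45, 0], [0, -45, 0], [-20, -40, 0], [-30, -20, 0], [0, 0, 0], [0, 0, 0], [0, 0, 0]], rot=[[0, 0, 0], [0, 0, 0], [0, 0, 0], [0, 0, 0], [0, 0, 0], [0, 0, 0], [0, 0, 0], [0, 0, 0]], fingers=[40, 40, 40, 40, 40, 40, 40, 40])

```text
clock: 55.0
tool_pos: [0.4869, -0.1516, 0.1849]
eef_rot: [-1.735, -2.616, -0.0]
wrist_force: [-0.5, -0.1, -0.4]
finger_gap: 0.467
```

```bash
python3 - <<'E'
from h import *
st(); p=snapshot('top'); save(p,'top13.png'); C=tocab(cloud(p)); x,y,z=C[...,0],C[...,1],C[...,2]
m=(z>105)&(z<130)&(x<-20)&(x>-110)&(y>-80)&(y<40);print('pull',m.sum(),rect(C[m]/1000) if m.any() else '')
W=cloud(p)
for t in ('used1','oil','jar','bowl','pastry_brush','syrup','measure'):
    for r in regions_of(p,t):
        if r['score']>.5: print(t,round(r['score'],2),r['position'],np.nanmedian(W[r['region']],0).round(3))
a=cv2.imread('pics/top13.png');cv2.imwrite('pics/top13c.png',cv2.resize(a[130:260,60:300],(800,433),interpolation=cv2.INTER_CUBIC))
E
```

```text
t 55.0 tcp cab [-230.2 -238.1  184.9] xaxis yaw 89.59 zdir [-0.001  0.002 -1.   ] F [-0.5  0.1 -0.4] gap 39.9
pull 131 (array([-61.8, -30.2]), array([59.6, 14.1]), -0.14)
bowl 0.93 [189.4, 402.8] [ 0.617 -0.466  0.025]
pastry_brush 0.89 [293.7, 408.7] [ 0.309 -0.478  0.018]
syrup 0.74 [233.4, 450.6] [ 0.484 -0.566  0.126]
measure 0.63 [294.1, 148.4] [0.304 0.281 0.027]
```

View pics/top13c.png

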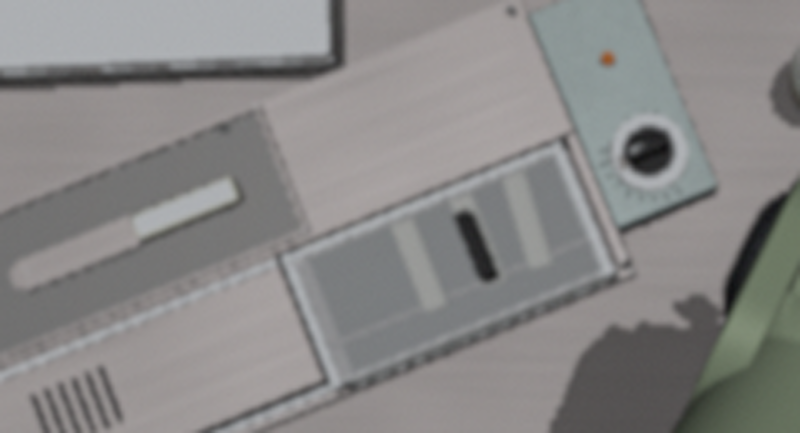

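```bash
python3 -c "
from rig import *
print(hand_in())"
```

```text
the job is handed in; nothing more can be done
None
```

The job is done and handed in at about 55 s on the robot's clock, well under the 210 s limit. No verdict came back.

- **Guard:** I slid it fully open, about 251 mm from end to end. After loading I pushed it shut until it met its stop at about 17 N. It had stood about 11 mm ajar at the start.
- **Sanitized spatula:** It went from slot 3 to the roof tray. Its handle centre lay about 61 mm from the tray's middle along y, lengthwise to within 1°.
- **Used spatulas:** Three were on the mat, and they are now in slots 4, 3 and 2. I pushed each in until the handle met the rack with 7 to 12 N.
- **Timer:** I turned it with the guard shut. The grip bar measured 90° from off, about 1.57 rad.

**Last checks:**
- The last top view shows the guard shut, with slots 2 and 4 visible through it. The slot 3 spatula is hidden under the pull, so I last measured it just before the guard closed, when it was home.
- The slot 4 spatula was found turned about 5° after insertion. It still measured home and stayed within the 0.2 rad limit, so I left it.
- The bowl, brush, syrup and mug have not moved. The final detector pass missed the oil and the jar, so I could not confirm those two numerically. I never went near the oil. The jar was close by as I turned the timer, but the wrist force showed no contact.

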